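# Clear a stopped board through the drum sander and shut its cover

## Task

A board has stopped halfway under the drum of the switched-off bench drum sander, whose drum cover stands open. Feed the board on through the way it was going, without drawing it back out on the infeed side, until all of it is clear of the drum head and lies flat on the outfeed table, and lower the drum cover gently, without letting it fall, until it is fully shut on its stops. Leave the caliper, the pencil and the cleaning stick lying where they are on the machine.

Things in the scene. Friction and masses are not known exactly. Their poses are not given: they have to be found in the camera images.
- sander: Light grey drum sander, fixed. Lengths in mm, in its frame: origin on the bench under the drum's middle; y = feed direction (infeed -y, robot's right; outfeed +y, robot's left), x away from the robot, z up; turned up to 0.1 rad. Flat aluminium table: top z = 80, x = -130 to 130, y = -330 to 330. Column: x = 140 to 250, y = -75 to 75, z to 258; behind it a motor.
- drum (a point): Middle of the brown drum, 80 in diameter, axis along the sander's x at z = 146. It is raised and locked: it does not turn. The head around it crosses the table from y = -56 to 56 and x = -139 to 140, its walls z = 108 to 170: 26 mm is free between table and drum, 28 under the walls, so a board passes but not a hand.
- cover (a joint): Angle of the dark drum cover, rad: 0 = shut, level on its rubber stops; 1.78 = leaning back past upright on its open stop, where it stays; forward of about 1.3 it falls shut if let go (about 0.45 kg, slightly stiff hinge). Sheet 250 wide, 114 mm from hinge to free edge, bulging 23 mm on its outer side. The free edge points to the infeed side when shut, up when open.
- cover_handle (a point): Middle of the cover's round orange handle bar: 14 mm in diameter, 124 long, along the sander's x, 170 mm from the hinge and 56 beyond the free edge (49 free), carried by two thin posts near its ends (104 free between). In the sander's frame at cover angle a: x = 0, y = 56 - 170 cos a, z = 172 + 170 sin a (mm). It may turn between the fingers as the cover swings.
- cover_hinge (a point): Middle of the cover's hinge axis (along the sander's x), at x = 0, y = 56, z = 172 mm in the sander's frame.
- board: Pale wooden board lying flat on the sander's table, stopped under the drum: 55 wide (its x), 320 long (its y), 18 thick, about 0.16 kg. Origin: centre of its underside. Its y axis points along the feed, to within 0.03 rad. At the start its front end is still under the head and most of it sticks out on the infeed side.
- board_tail (a point): Middle of the board's rear (infeed) end face, 9 mm above its underside, 160 mm behind its centre.
- board_nose (a point): Middle of the board's front (outfeed) end face, 9 mm above its underside, 160 mm ahead of its centre.
- cleaning_stick: Grey-green rubber cleaning stick, 34 x 150 x 30 mm, lying on the outfeed table near its far edge, long side along the feed. Origin: centre of its underside. Leave it.
- caliper: Steel caliper, 200 mm long, up to 52 wide over its jaws (which point to the robot) and 12 thick, lying on the infeed table near its far edge. Origin: underside, middle of its beam. Leave it.
- pencil: Flat red carpenter's pencil, 14 x 175 x 8 mm, lying on the infeed table near the edge next to the robot, long side along the feed. Origin: centre of its underside. Leave it.

How it is judged:
By the outcome, as a careful person would: the job done as asked, in the order asked, and still so for the second after the job is handed in, with the robot touching nothing.
It also fails if it takes over 70 s, if anything falls off the work surface, if the arm or the gripper's body presses on something with over 40 N, if the wrist force passes 120 N, or if a joint passes its speed limit or range.

## Robot

A 6-joint arm with a two-finger parallel gripper is mounted at the origin on the work surface. World frame = base frame: x ahead of the robot, y to its left, z up, the work surface at z = 0. Lengths are in m, angles in rad, forces in N, time in s.
With the tool pointing down it reaches from about 0.35 to 0.725 m from the base axis. Payload 6 kg.
Tool frame: the origin (TCP) lies midway between the tips of the shut fingers; the grasp point (between the pads) lies 19 mm behind it; z points along the fingers, y is the direction in which the jaws open and shut (so a half turn about z gives the same grasp; the last joint's range is limited). The gripper opens to 85 mm and grips with 20 to 120 N. Pads are 22 mm wide; open, the fingers measure 114 mm over their backs; the gripper's body (76 mm by 85 mm) begins 54 mm behind the grasp point. The pads swing forward as they close: fully open they stand 13 mm farther back than shut.
Start: joints at [-0.783, 0.04, 0.085, 0, -1.615, -0.334], TCP at [0.263, -0.539, 0.211] pointing down, gripper open.
Joint ranges: [-2.56, 2.56], [-1.29, 2.01], [-1.08, 1.49], [-3.29, 1.98], [-2.81, -0.18], [-2.99, 2.99]. Speed limits (rad/s): [2.57, 2.57, 3.01, 3.14, 3.14, 3.14].

## Interface

Orientations are given as a unit quaternion [x, y, z, w].
In Python, from plant import env, viewer gives the robot as it stands.
- The arm moves only by the tool servo_tool, never from a script. Its argument "deltas" is a list of rows, each a list of 2 entries, a list of its own where there are three numbers: the shift along the tool's x, y, z scaled (see below), then the turn, a rotation vector about the tool's x, y, z scaled (see below). A call has 1 to 5 rows; each row shifts and turns the commanded pose from where the row before left it, along the tool's axes as they then stand; what a row does not reach is not made up. The controller multiplies each number of a shift by 50 mm and each number of a turn by 60 degrees. A row lasts 1/8 s, in which the tool goes at most 62.5 mm and 10.7 degrees, less where a joint would pass 70% of its speed; a pose out of reach is approached as far as the arm can. A call with a number of a shift or a turn outside -1 to 1 is refused whole. A call with a gripper value outside its range is refused whole. "hand" is the closure, from 0 (fully open) to 1 (shut), set as the call begins (left out, the last holds). The fingers move at their own pace and stop on an object; "squeeze" is the grip in N (left out, the last holds). Time passes only in rows, so rows that do not move let the fingers close. It gives the time, the measured TCP pose, the force and the opening at its end, in the units of the state.
- env.sense(): the state, without advancing time (a new reading comes with each control period).
- viewer.camera(name): name is "scene" or "side" or "wrist"; returns the picture (420x560x3 uint8, red, green, blue); there is no depth.
- viewer.camera_params(name): a dict with "fx", "fy", "cx", "cy" (pixels), "cam_to_world" (4x4, takes a point from camera to world coordinates); the wrist camera has in their place "tool_from_camera" (4x4, takes a point from camera to tool coordinates, whose origin is the TCP and whose axes are the flange's). Camera axes: x right, y down, z forward; pixel columns grow to the right and rows downward; lengths in m; the calibration is good to about 2 mm. A picture is of the moment at which its call begins: read the wrist's pose just before it. camera_params takes no time and is no camera call.
- env.close_job(): hands the job in, once; it reports no verdict.
The state is a dict: "t": time; "joint_pos": joint angles; "joint_vel": joint speeds; "joint_efforts": joint torques, N m; "eef_pos": TCP position; "tcp_rot": TCP orientation; "contact_force": force on the tool from outside, world axes, zero at the start; "torque": the same for the moment, N m; "gripper_width": finger opening in m.
Only numpy, scipy, OpenCV 4.12 (cv2) and the standard library are available. Lean on these libraries where they do the work, as an engineer would, in place of code of your own. Each camera call takes 0.05 s, during which the arm holds its last target.

## Working session

There is one attempt and no reset: what is moved stays moved. The work goes in short steps, Python scripts to look and compute and a tool call to move; the robot and the scene stay as the last step left them, time stands still between calls to the robot, and variables do not carry over. Pictures are saved under pics/ and viewed, and the job is handed in when it is done.

Besides the shell and the picture viewer there is one more tool, called after ">>>" as name(argument=value, ...) on one line, values as JSON. servo_tool: Moves the arm, as the interface text tells. Shifts and turns lie within -1 to 1; 1 stands for 50 mm of shift or 60 degrees of turn. Its arguments: {"type":"object","properties":{"deltas":{"type":"array","items":{"type":"array"}},"hand":{"type":"number"},"squeeze":{"type":"number"}},"required":["deltas"]}

```bash
mkdir -p pics; ls
python3 - <<'E'
from plant import env, viewer
import cv2, json, numpy as np
np.set_printoptions(precision=4,suppress=True)
for n in ["scene","side","wrist"]:
    s=env.sense()
    im=viewer.camera(n); cv2.imwrite(f"pics/a_{n}.png",im[:,:,::-1])
    p=viewer.camera_params(n); print(n,{k:np.array(v) for k,v in p.items()})
print(env.sense())
E
```

```text
pics
scene {'fx': array(464.4599), 'fy': array(464.4599), 'cx': array(279.7785), 'cy': array(208.3595), 'cam_to_world': array([[-0.5933,  0.5488, -0.589 ,  1.0671],
       [ 0.8047,  0.4231, -0.4164,  0.3143],
       [ 0.0207, -0.721 , -0.6927,  0.7662],
       [ 0.    ,  0.    ,  0.    ,  1.    ]])}
side {'fx': array(407.0287), 'fy': array(407.0287), 'cx': array(273.7005), 'cy': array(210.3918), 'cam_to_world': array([[-0.9246, -0.3008,  0.2336,  0.3224],
       [-0.3807,  0.7127, -0.5891,  0.4473],
       [ 0.0107, -0.6337, -0.7735,  0.7986],
       [ 0.    ,  0.    ,  0.    ,  1.    ]])}
wrist {'fx': array(290.028), 'fy': array(290.028), 'cx': array(282.42), 'cy': array(208.7638), 'tool_from_camera': array([[-0.0006, -0.9579, -0.2872,  0.073 ],
       [ 1.    , -0.0007,  0.0002, -0.0006],
       [-0.0004, -0.2872,  0.9579, -0.1629],
       [ 0.    ,  0.    ,  0.    ,  1.    ]])}
{'t': 0.15, 'joint_pos': array([-0.7833,  0.0407,  0.0841, -0.0003, -1.6155, -0.3337]), 'joint_vel': array([-0.0014, -0.0023,  0.0036,  0.0032, -0.0002,  0.0014]), 'joint_efforts': array([ -0.0028, -36.8617,  34.7693,   6.9364,  -0.0044,   0.    ]), 'eef_pos': array([ 0.263 , -0.539 ,  0.2102]), 'tcp_rot': array([-0.225 ,  0.9744,  0.0007, -0.0002]), 'contact_force': array([-0.6795, -0.4852, -0.7059]), 'torque': array([ 0.033 ,  0.0171, -0.0467]), 'gripper_width': 0.0854925734955017}
```

View pics/a_scene.png

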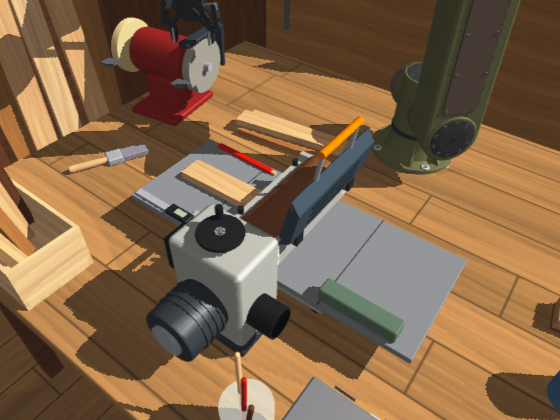

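View pics/a_side.png

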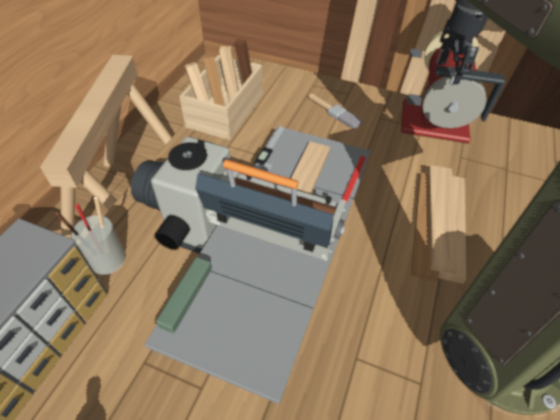

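View pics/a_wrist.png

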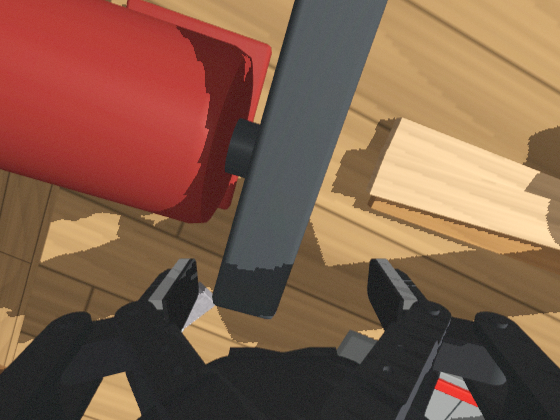

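The scene view shows the cover open, with its orange handle from (322,155) to (362,121). The board is at (182,170)-(258,195), the pencil is red at (218,146)-(275,173), and the stick is green at (360,310). The side view agrees, with the handle at (225,163)-(297,185) and the outfeed corners at (150,343) and (278,398). Next I'll measure positions.

```bash
cat > h.py <<'E'
from plant import env, viewer
import cv2, numpy as np
from scipy.spatial.transform import Rotation as R
np.set_printoptions(precision=4,suppress=True)
def ray(p,uv,T=None):
    T=np.array(p["cam_to_world"]) if T is None else T
    d=np.array([(uv[0]-p["cx"])/p["fx"],(uv[1]-p["cy"])/p["fy"],1.0])
    return T[:3,3],T[:3,:3]@d
def onz(p,uv,z,T=None):
    o,d=ray(p,uv,T); return o+d*(z-o[2])/d[2]
def proj(p,P,T=None):
    T=np.array(p["cam_to_world"]) if T is None else T
    c=T[:3,:3].T@(np.array(P)-T[:3,3]); return np.array([p["fx"]*c[0]/c[2]+p["cx"],p["fy"]*c[1]/c[2]+p["cy"]])
def tri(rs):
    A=np.zeros((3,3));b=np.zeros(3)
    for o,d in rs:
        d=d/np.linalg.norm(d);M=np.eye(3)-np.outer(d,d);A+=M;b+=M@o
    return np.linalg.solve(A,b)
def wristT(s,p):
    T=np.eye(4);T[:3,:3]=R.from_quat(s["tcp_rot"]).as_matrix();T[:3,3]=s["eef_pos"]
    return T@np.array(p["tool_from_camera"])
def hsv(im): return cv2.cvtColor(im,cv2.COLOR_RGB2HSV)
def blob(m):
    n,l,st,c=cv2.connectedComponentsWithStats(m.astype(np.uint8)); 
    k=1+np.argmax(st[1:,4]); return l==k
E
python3 - <<'E'
from h import *
S=viewer.camera_params("scene");D=viewer.camera_params("side")
for n,p,c in [("scene",S,dict(on=(465,263),of=(411,357),inn=(213,142),inf=(135,192))),("side",D,dict(of=(150,343),on=(278,398),inf=(281,130),inn=(367,152)))]:
    for k,uv in c.items(): print(n,k,onz(p,uv,.08))
rs={}
for n,p in (("scene",S),("side",D)):
    im=cv2.imread(f"pics/a_{n}.png")[:,:,::-1]; h=hsv(im)
    m=blob((h[...,0]>8)&(h[...,0]<20)&(h[...,1]>215)&(h[...,2]>150))
    ys,xs=np.nonzero(m); r=cv2.minAreaRect(np.c_[xs,ys].astype(np.float32)); print(n,"handle",m.sum(),r)
    b=cv2.boxPoints(r); rs[n]=(ray(p,r[0]),)
    cv2.imwrite(f"pics/m_{n}.png",(m*255).astype(np.uint8))
    x0,y0,w,hh=((120,100,200,150) if n=="scene" else (200,90,200,150))
    cv2.imwrite(f"pics/z_{n}.png",cv2.resize(im[y0:y0+hh,x0:x0+w,::-1],None,fx=4,fy=4,interpolation=cv2.INTER_CUBIC))
print("handle",tri([rs["scene"][0],rs["side"][0]]))
E
```

```text
scene on [0.3882 0.2736 0.08  ]
scene of [0.6326 0.2743 0.08  ]
scene inn [ 0.3931 -0.3718  0.08  ]
scene inf [ 0.6359 -0.3804  0.08  ]
side of [0.6269 0.271  0.08  ]
side on [0.3798 0.2689 0.08  ]
side inf [ 0.6288 -0.3694  0.08  ]
side inn [ 0.3908 -0.3753  0.08  ]
scene handle 351 ((342.033203125, 135.93853759765625), (8.746177673339844, 53.7580680847168), 46.789913177490234)Traceback (most recent call last):
  File "<stdin>", line 8, in <module>
  File "h.py", line 25, in blob
    k=1+np.argmax(st[1:,4]); return l==k
        ~~~~~~~~~^^^^^^^^^^
    return _wrapfunc(a, 'argmax', axis=axis, out=out, **kwds)
    return bound(*args, **kwds)
ValueError: attempt to get argmax of an empty sequence
```

View pics/z_scene.png

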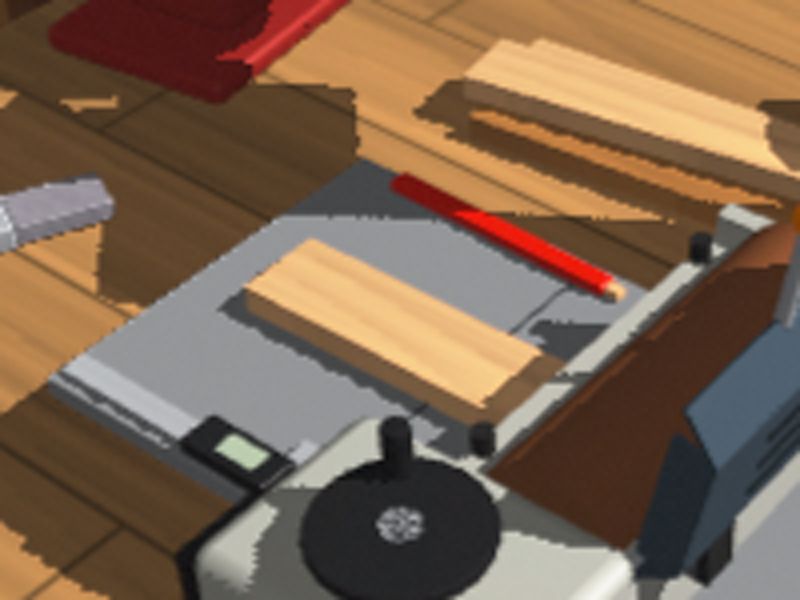

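Run:
```python
from h import *
S=viewer.camera_params("scene");D=viewer.camera_params("side")
for uv in [(198,159.5),(181.2,172.5),(257,187.5),(240.5,201)]: print("board",onz(S,uv,.098))
# pencil ends
for uv in [(220,145),(275,173)]: print("pencil",onz(S,uv,.087))
ends={}
for n,p in (("scene",S),("side",D)):
    im=cv2.imread(f"pics/a_{n}.png")[:,:,::-1]; h=hsv(im)
    m=blob((h[...,0]>8)&(h[...,0]<20)&(h[...,1]>190)&(h[...,2]>150))
    ys,xs=np.nonzero(m); r=cv2.minAreaRect(np.c_[xs,ys].astype(np.float32)); print(n,"handle",m.sum(),r)
    b=cv2.boxPoints(r); 
    e=sorted(np.linalg.norm(b-np.roll(b,-1,0),axis=1)); 
    d=[(b[i]+b[(i+1)%4])/2 for i in range(4) if np.linalg.norm(b[i]-b[(i+1)%4])<20]; d.sort(key=lambda q:q[0]); print(d)
    ends[n]=(r[0],d)
    x0,y0,w,hh=((120,100,200,150) if n=="scene" else (220,100,200,150))
    cv2.imwrite(f"pics/z_{n}.png",cv2.resize(im[y0:y0+hh,x0:x0+w,::-1],None,fx=4,fy=4,interpolation=cv2.INTER_CUBIC))
print("handle c",tri([ray(S,ends["scene"][0]),ray(D,ends["side"][0])]))
print("far",tri([ray(S,ends["scene"][1][0]),ray(D,ends["side"][1][0])]))
print("near",tri([ray(S,ends["scene"][1][1]),ray(D,ends["side"][1][1])]))
```

```text
board [ 0.4831 -0.3346  0.098 ]
board [ 0.5405 -0.3314  0.098 ]
board [ 0.4764 -0.1655  0.098 ]
board [ 0.5314 -0.1662  0.098 ]
pencil [ 0.3987 -0.3429  0.087 ]
pencil [ 0.4021 -0.1721  0.087 ]
scene handle 366 ((342.21319580078125, 136.0962371826172), (8.907279014587402, 53.750823974609375), 47.48955535888672)
[array([322.4019, 154.2566], dtype=float32), array([362.0245, 117.9359], dtype=float32)]Traceback (most recent call last):
  File "<stdin>", line 9, in <module>
  File "h.py", line 25, in blob
    k=1+np.argmax(st[1:,4]); return l==k
        ~~~~~~~~~^^^^^^^^^^
    return _wrapfunc(a, 'argmax', axis=axis, out=out, **kwds)
    return bound(*args, **kwds)
ValueError: attempt to get argmax of an empty sequence
```

Run:
```python
from h import *
S=viewer.camera_params("scene");D=viewer.camera_params("side")
ends={}
im=cv2.imread(f"pics/a_side.png")[:,:,::-1]; h=hsv(im); print(h[170:178,258:264].reshape(-1,3)[::5])
for n,p in (("scene",S),("side",D)):
    im=cv2.imread(f"pics/a_{n}.png")[:,:,::-1]; h=hsv(im)
    m=(h[...,0]>6)&(h[...,0]<24)&(h[...,1]>(190 if n=="scene" else 170))&(h[...,2]>150)
    if n=="side": m[:150]=0;m[195:]=0;m[:,:215]=0;m[:,310:]=0
    m=blob(m)
    ys,xs=np.nonzero(m); r=cv2.minAreaRect(np.c_[xs,ys].astype(np.float32)); print(n,"handle",m.sum(),r)
    b=cv2.boxPoints(r); 
    d=[(b[i]+b[(i+1)%4])/2 for i in range(4) if np.linalg.norm(b[i]-b[(i+1)%4])<20]; d.sort(key=lambda q:q[0])
    ends[n]=(r[0],d)
    x0,y0,w,hh=((120,100,200,150) if n=="scene" else (220,100,200,150))
    cv2.imwrite(f"pics/z_{n}.png",cv2.resize(im[y0:y0+hh,x0:x0+w,::-1],None,fx=4,fy=4,interpolation=cv2.INTER_CUBIC))
print("handle c",tri([ray(S,ends["scene"][0]),ray(D,ends["side"][0])]))
print("far",tri([ray(S,ends["scene"][1][0]),ray(D,ends["side"][1][0])]))
print("near",tri([ray(S,ends["scene"][1][1]),ray(D,ends["side"][1][1])]))
```

```text
[[ 13 165 213]
 [ 11 141 152]
 [ 13 166 207]
 [ 14 163 234]
 [ 14 161 245]
 [ 15 161 246]
 [ 14 163 240]
 [ 14 160 247]
 [ 14 161 242]
 [ 14 164 226]]
scene handle 459 ((342.21319580078125, 136.0962371826172), (8.907279014587402, 53.750823974609375), 47.48955535888672)
side handle 1 ((247.0, 166.0), (0.0, 0.0), 0.0)
handle c [0.528  0.0456 0.3546]
far [0.543  0.0201 0.3209]
near [0.514  0.0696 0.3861]
```

View pics/z_side.png

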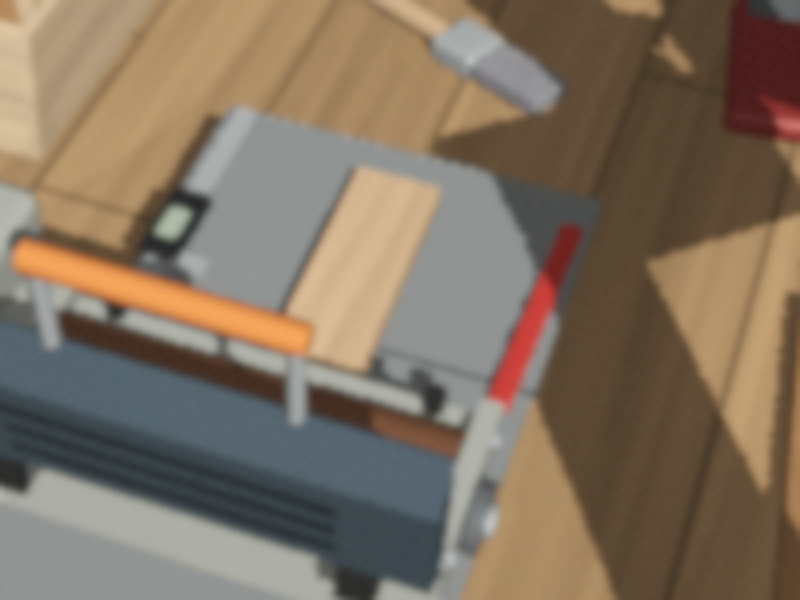

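Run:
```python
from h import *
S=viewer.camera_params("scene");D=viewer.camera_params("side")
print("handle c",tri([ray(S,(342.2,136.1)),ray(D,(260.5,174))]))
print("far",tri([ray(S,(322.6,154)),ray(D,(223.5,162.8))]))
print("near",tri([ray(S,(361.8,118.3)),ray(D,(297.5,185))]))
for uv in [(309.5,141.5),(330,146.5)]: print("board",onz(D,uv,.098))
for uv in [(280,126.5),(369,150.5)]: print("infeed corners",onz(D,uv,.08))
for uv in [(363,157),(345,200)]: print("pencil",onz(D,uv,.087))
```

```text
handle c [0.5086 0.0371 0.3386]
far [0.5717 0.0401 0.3421]
near [0.4463 0.0378 0.3403]
board [ 0.5363 -0.3353  0.098 ]
board [ 0.4817 -0.3377  0.098 ]
infeed corners [ 0.6369 -0.3821  0.08  ]
infeed corners [ 0.3874 -0.383   0.08  ]
pencil [ 0.395 -0.345  0.087]
pencil [ 0.3971 -0.1875  0.087 ]
```

```bash
cat >> h.py <<'E'
def plan(pos,yaw_deg,n,frm=None):
    """rows from present (measured) pose to world pos with tool down and tool-x heading yaw_deg"""
    s=env.sense(); p=np.array(s["eef_pos"]);M=R.from_quat(s["tcp_rot"])
    y=np.radians(yaw_deg); X=np.array([np.cos(y),np.sin(y),0]);Z=np.array([0,0,-1.]);Y=np.cross(Z,X)
    G=R.from_matrix(np.c_[X,Y,Z]); w=(M.inv()*G).as_rotvec()
    d=(np.array(pos)-p)/n
    for i in range(n):
        print([[round(float(v),3) for v in M.inv().apply(d)/.05],[round(float(v),3) for v in w/n/np.radians(60)]])
        M=M*R.from_rotvec(w/n)
    print("total turn deg",np.degrees(w))
E
python3 - <<'E'
from h import *
S=viewer.camera_params("scene")
for uv in [(195,214),(191,209),(175,205),(193,216)]: print(onz(S,uv,.092))
plan([.263,-.539,.33],-154,3)
s=env.sense(); print(R.from_quat(s["tcp_rot"]).as_matrix())
E
```

```text
[ 0.6139 -0.2193  0.092 ]
[ 0.6082 -0.2362  0.092 ]
[ 0.6199 -0.2711  0.092 ]
[ 0.6206 -0.2184  0.092 ]
[[-0.0, 0.001, -0.799], [0.0, -0.0, 0.0]]
[[-0.0, 0.001, -0.799], [0.0, -0.0, 0.0]]
[[-0.0, 0.0, -0.799], [0.0, -0.0, 0.0]]
total turn deg [ 0.0787 -0.0068  0.0015]
[[-0.8988 -0.4384 -0.0007]
 [-0.4384  0.8988  0.0012]
 [ 0.0001  0.0014 -1.    ]]
```

>>> servo_tool(deltas=[[[0,0,-0.8],[0,0,0]],[[0,0,-0.8],[0,0,0]],[[0,0,-0.4],[0,0,0]]])

```text
t: 0.52
eef_pos: [0.263, -0.5396, 0.3135]
tcp_rot: [-0.225, 0.974, -0.001, 0.0]
contact_force: [0.2, -0.1, -0.2]
gripper_width: 0.0854
```

Run:
```python
from h import *
plan([.51,-.32,.31],-89,8)
```

```text
[[-0.796, 0.223, 0.008], [-0.0, -0.0, -0.135]]
[[-0.819, 0.108, 0.008], [-0.0, -0.0, -0.135]]
[[-0.826, -0.009, 0.009], [-0.0, -0.0, -0.135]]
[[-0.817, -0.125, 0.009], [-0.0, -0.0, -0.135]]
[[-0.791, -0.24, 0.009], [-0.0, -0.0, -0.135]]
[[-0.749, -0.349, 0.009], [-0.0, -0.0, -0.135]]
[[-0.692, -0.451, 0.009], [-0.0, -0.0, -0.135]]
[[-0.621, -0.545, 0.009], [-0.0, -0.0, -0.135]]
total turn deg [ -0.1445  -0.0721 -65.0108]
```

>>> servo_tool(deltas=[[[-0.8,0.22,0],[0,0,-0.135]],[[-0.82,0.11,0],[0,0,-0.135]],[[-0.83,-0.01,0],[0,0,-0.135]],[[-0.82,-0.12,0],[0,0,-0.135]],[[-0.79,-0.24,0],[0,0,-0.135]]])

```text
t: 1.15
eef_pos: [0.4187, -0.4006, 0.3107]
tcp_rot: [-0.55, 0.835, 0.0, -0.0]
contact_force: [-0.9, 0.1, -0.8]
gripper_width: 0.0852
```

>>> servo_tool(deltas=[[[-0.75,-0.35,0],[0,0,-0.135]],[[-0.69,-0.45,0],[0,0,-0.135]],[[-0.62,-0.54,0],[0,0,-0.135]],[[0,0,0],[0,0,0]]])

```text
t: 1.65
eef_pos: [0.512, -0.3177, 0.3095]
tcp_rot: [0.714, -0.701, -0.001, 0.0]
contact_force: [-0.5, -0.2, 0.2]
gripper_width: 0.0857
```

Run:
```python
from h import *
s=env.sense(); im=viewer.camera("wrist"); cv2.imwrite("pics/b_wrist.png",im[:,:,::-1])
p=viewer.camera_params("wrist"); T=wristT(s,p); print(s["eef_pos"],s["joint_pos"]); np.save("b_T.npy",T)
```

```text
[ 0.512  -0.3177  0.3095] [-0.2236  0.0834  0.3108 -0.0008 -1.8005  0.2419]
```

View pics/b_wrist.png

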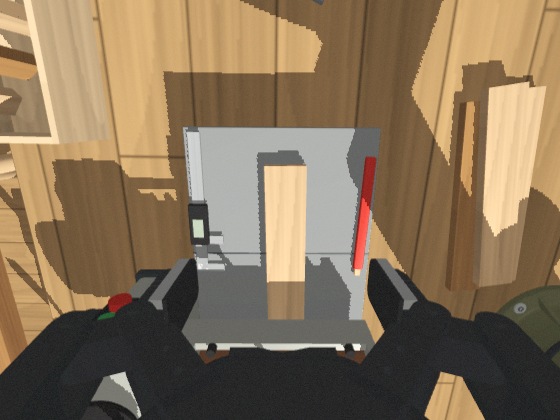

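The wrist view shows the board tail at (264,166)-(305,166), the caliper on the far side with its jaw tips near (223,238) and (224,268), and the pencil at (358,272)-(370,158). The infeed table corners are at (184,127) and (380,129).

Run:
```python
from h import *
T=np.load("b_T.npy");p=viewer.camera_params("wrist")
for nm,uv,z in [("tail far",(264,165.5),.098),("tail near",(305.5,166),.098),("b far",(266.5,281),.098),("b near",(305,281.5),.098),("jaw",(223,238),.09),("jaw2",(224,268),.09),("pencil",(358,276),.087),("pencil",(370,158),.087),("c far",(184,127),.08),("c near",(380,129),.08),("headwall",(190,320),.170),("headwall",(370,320),.17),("head2",(195,345),.17),("head2",(365,346),.17)]:
    print(nm,onz(p,uv,z,T))
```

```text
tail far [ 0.536  -0.3364  0.098 ]
tail near [ 0.4825 -0.3367  0.098 ]
b far [ 0.5325 -0.1682  0.098 ]
b near [ 0.4763 -0.1683  0.098 ]
jaw [ 0.5947 -0.2313  0.09  ]
jaw2 [ 0.5952 -0.1839  0.09  ]
pencil [ 0.3964 -0.1723  0.087 ]
pencil [ 0.3969 -0.3471  0.087 ]
c far [ 0.6411 -0.382   0.08  ]
c near [ 0.3856 -0.3841  0.08  ]
headwall [ 0.6229 -0.1554  0.17  ]
headwall [ 0.4013 -0.1589  0.17  ]
head2 [ 0.6194 -0.118   0.17  ]
head2 [ 0.4036 -0.1198  0.17  ]
```

```bash
cat >> h.py <<'E'
def plan2(pos,yaw_deg,tilt,n):
    s=env.sense(); p=np.array(s["eef_pos"]);M=R.from_quat(s["tcp_rot"])
    y=np.radians(yaw_deg); X=np.array([np.cos(y),np.sin(y),0]);Z=np.array([0,0,-1.]);Y=np.cross(Z,X)
    G=R.from_matrix(np.c_[X,Y,Z])*R.from_euler('y',tilt,degrees=True); w=(M.inv()*G).as_rotvec()
    d=(np.array(pos)-p)/n
    for i in range(n):
        print([[round(float(v),2) for v in M.inv().apply(d)/.05],[round(float(v),3) for v in w/n/np.radians(60)]])
        M=M*R.from_rotvec(w/n)
    print("turn",np.degrees(w),"pos",p,"F",s["contact_force"],"w",s["gripper_width"])
E
python3 - <<'E'
from h import *
plan2([.509,-.320,.14],-88.3,-20,4)
E
```

```text
[[0.01, 0.01, 0.85], [-0.0, -0.083, -0.003]]
[[0.08, 0.01, 0.85], [-0.0, -0.083, -0.003]]
[[0.15, 0.01, 0.84], [-0.0, -0.083, -0.003]]
[[0.23, 0.01, 0.82], [-0.0, -0.083, -0.003]]
turn [ -0.0521 -19.9597  -0.8104] pos [ 0.5111 -0.3187  0.31  ] F [-0.0924 -0.0233  0.5976] w 0.08566711087945178
```

>>> servo_tool(deltas=[[[0.01,0.02,0.85],[0,-0.083,-0.003]],[[0.08,0.02,0.85],[0,-0.083,-0.003]],[[0.15,0.01,0.84],[0,-0.083,-0.003]],[[0.23,0.01,0.82],[0,-0.083,-0.003]],[[0,0,0],[0,0,0]]])

```text
t: 2.33
eef_pos: [0.5049, -0.3218, 0.1354]
tcp_rot: [0.703, -0.689, -0.128, -0.121]
contact_force: [0.5, 0.2, -0.3]
gripper_width: 0.0853
```

Run:
```python
from h import *
s=env.sense(); im=viewer.camera("wrist"); cv2.imwrite("pics/c_wrist.png",im[:,:,::-1])
plan2([.509,-.320,.082],-88.3,-20,3)
```

```text
[[0.12, -0.02, 0.36], [-0.0, -0.0, -0.002]]
[[0.12, -0.02, 0.36], [-0.0, -0.0, -0.002]]
[[0.12, -0.02, 0.36], [-0.0, -0.0, -0.002]]
turn [-0.0363 -0.0438 -0.377 ] pos [ 0.5061 -0.3224  0.1389] F [0.4936 0.2604 1.6289] w 0.08551505406375737
```

View pics/c_wrist.png

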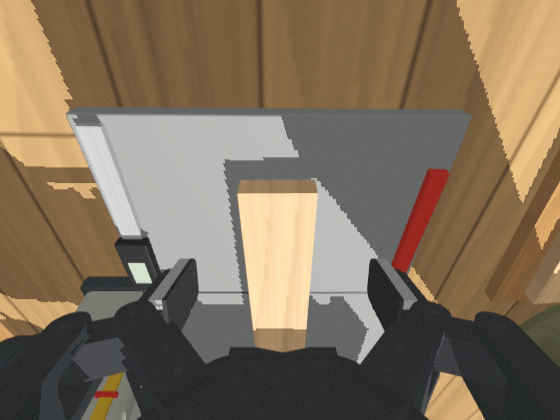

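The board tail at (238-317,190) sits centred between the open pads. I'll descend and grip.

>>> servo_tool(deltas=[[[0.12,-0.02,0.36],[0,0,0]],[[0.12,-0.02,0.36],[0,0,0]],[[0.12,-0.02,0.36],[0,0,0]],[[0,0,0],[0,0,0]]])

```text
t: 2.88
eef_pos: [0.5098, -0.3186, 0.0813]
tcp_rot: [0.706, -0.687, -0.125, -0.121]
contact_force: [0.9, -0.6, -1.3]
gripper_width: 0.0854
```

>>> servo_tool(deltas=[[[0,0,0],[0,0,0]],[[0,0,0],[0,0,0]],[[0,0,0],[0,0,0]],[[0,0,0],[0,0,0]],[[0,0,0],[0,0,0]]], hand=1, squeeze=30)

```text
t: 3.5
eef_pos: [0.5106, -0.3197, 0.0837]
tcp_rot: [0.706, -0.687, -0.123, -0.121]
contact_force: [-0.5, -0.4, 0.2]
gripper_width: 0.0001
```

Run:
```python
from h import *
s=env.sense(); im=viewer.camera("wrist"); cv2.imwrite("pics/d_wrist.png",im[:,:,::-1])
plan2([.5075,-.150,.084],-88.3,-20,5)
```

```text
[[-0.64, -0.01, 0.23], [-0.001, -0.0, -0.0]]
[[-0.64, -0.01, 0.23], [-0.001, -0.0, -0.0]]
[[-0.64, -0.01, 0.23], [-0.001, -0.0, -0.0]]
[[-0.64, -0.01, 0.23], [-0.001, -0.0, -0.0]]
[[-0.64, -0.01, 0.23], [-0.001, -0.0, -0.0]]
turn [-0.1837 -0.0793 -0.1413] pos [ 0.5106 -0.3197  0.0837] F [-0.1281  0.5579  0.6496] w -0.00012817907248749706
```

View pics/d_wrist.png

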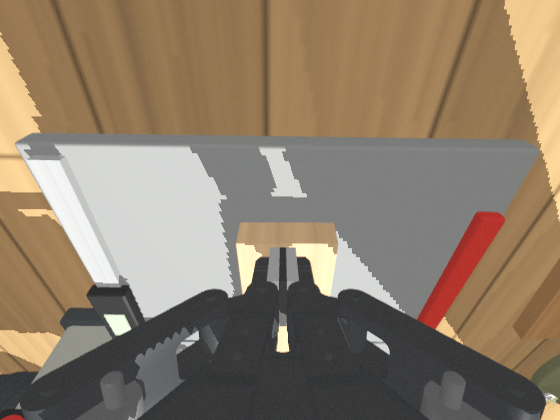

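Run:
```python
from h import *
p=viewer.camera_params("wrist"); C=np.array(p["tool_from_camera"])
for t in [(0,0,0),(0,0,-.019),(.011,0,0),(-.011,0,0),(.011,0,-.019)]: print(t,proj(p,t,C))
s=env.sense();T=wristT(s,p)
for P in [(.536,-.3364,.098),(.4825,-.3367,.098),(.536,-.3364,.08)]: print(P,proj(p,P,T))
for n in ("scene","side"):
    im=viewer.camera(n)
    q=viewer.camera_params(n); u,v=proj(q,s["eef_pos"]); u,v=int(u),int(v); print(n,u,v)
    x0,y0=max(u-80,0),max(v-60,0); cv2.imwrite(f"pics/d_{n}.png",cv2.resize(im[y0:y0+120,x0:x0+160,::-1],None,fx=4,fy=4))
```

```text
(0, 0, 0) [283.2429 247.4384]
(0, 0, -0.019) [283.3546 261.8302]
(0.011, 0, 0) [283.2429 230.6003]
(-0.011, 0, 0) [283.2429 263.6856]
(0.011, 0, -0.019) [283.3569 243.3201]
(0.536, -0.3364, 0.098) [236.7763 242.7416]
(0.4825, -0.3367, 0.098) [336.3286 244.2988]
(0.536, -0.3364, 0.08) [240.6978 221.5173]
scene 195 172
side 316 152
```

View pics/d_scene.png

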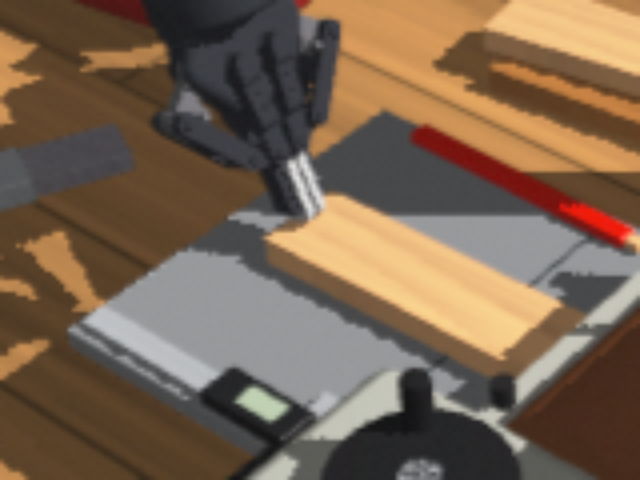

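View pics/d_side.png

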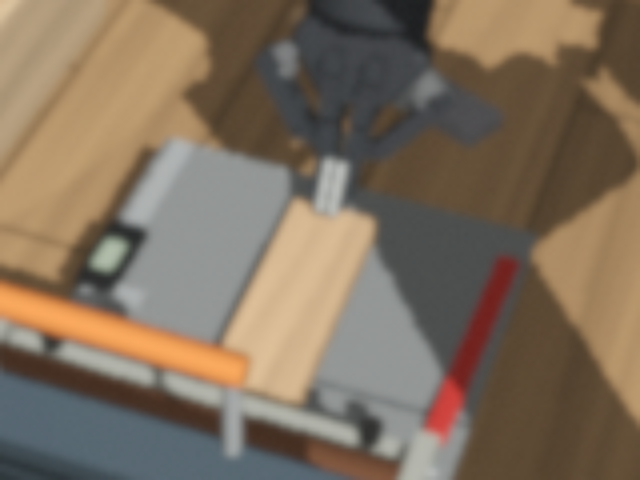

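Run:
```python
from h import *
im=cv2.imread("pics/d_wrist.png"); cv2.imwrite("pics/d_wz.png",cv2.resize(im[200:320,200:370],None,fx=4.5,fy=4.5))
p=viewer.camera_params("wrist"); C=np.array(p["tool_from_camera"])
for t in [(.011,.0427,-.013),(-.011,.0427,-.013),(.011,-.0427,-.013),(.011,.0427,-.05)]: print(t,proj(p,t,C))
```

```text
(0.011, 0.0427, -0.013) [359.8902 238.921 ]
(-0.011, 0.0427, -0.013) [357.0013 274.1413]
(0.011, -0.0427, -0.013) [206.7358 239.0671]
(0.011, 0.0427, -0.05) [381.6675 271.8458]
```

View pics/d_wz.png

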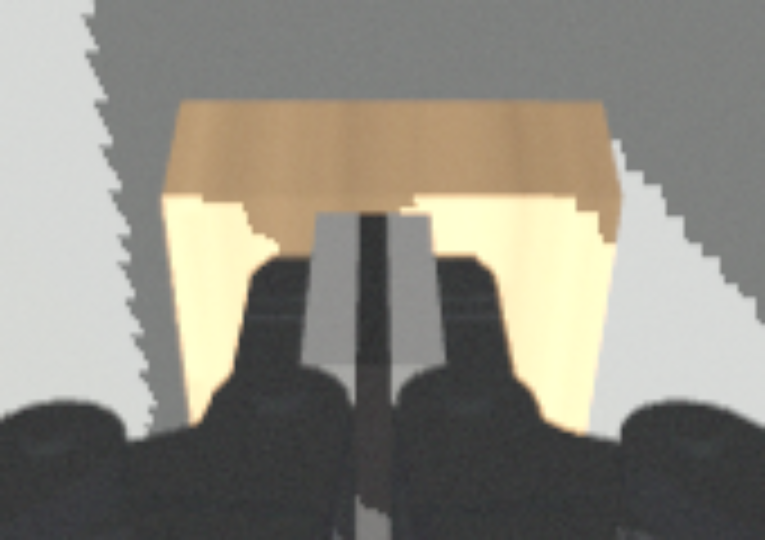

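Run:
```python
from h import *
S=viewer.camera_params("scene");D=viewer.camera_params("side")
s=env.sense(); M=R.from_quat(s["tcp_rot"]).as_matrix()
for k in (0,.01,.02,.03): 
    P=s["eef_pos"]-k*M[:,2]; print(k,P,proj(S,P),proj(D,P))
print("tri",tri([ray(S,(192.5,165.5)),ray(D,(318.5,145))]))
```

```text
0 [ 0.5106 -0.3196  0.0836] [195.0557 172.7916] [316.5021 152.0983]
0.01 [ 0.5107 -0.323   0.093 ] [193.5103 169.0322] [317.2376 148.5265]
0.02 [ 0.5107 -0.3265  0.1024] [191.9499 165.2362] [317.9805 144.9185]
0.03 [ 0.5108 -0.3299  0.1118] [190.3741 161.403 ] [318.7309 141.2739]
tri [ 0.5095 -0.3265  0.1017]
```

The three views agree that the finger tips end about 20 mm behind the reported TCP, at z≈0.102. The jaws therefore shut just above the board without touching it. I'll open, go about 20 mm lower and watch the force.

>>> servo_tool(deltas=[[[0,0,-0.2],[0,0,0]],[[0,0,0],[0,0,0]],[[0,0,0],[0,0,0]],[[0,0,0],[0,0,0]],[[0,0,0],[0,0,0]]], hand=0)

```text
t: 4.28
eef_pos: [0.5106, -0.323, 0.0928]
tcp_rot: [0.706, -0.687, -0.123, -0.121]
contact_force: [-0.2, -1.1, -1.0]
gripper_width: 0.0854
```

Run:
```python
from h import *
plan2([.509,-.314,.064],-88.3,-20,3)
```

```text
[[0.01, 0.01, 0.2], [-0.001, -0.0, -0.001]]
[[0.01, 0.01, 0.2], [-0.001, -0.0, -0.001]]
[[0.01, 0.01, 0.2], [-0.001, -0.0, -0.001]]
turn [-0.1658 -0.0644 -0.1489] pos [ 0.5106 -0.323   0.0928] F [-0.203  -1.087  -0.9792] w 0.08539863771609499
```

>>> servo_tool(deltas=[[[0,0.01,0.2],[0,0,0]],[[0,0.01,0.2],[0,0,0]],[[0,0.01,0.2],[0,0,0]],[[0,0,0],[0,0,0]]])

```text
t: 4.78
eef_pos: [0.5084, -0.3121, 0.0635]
tcp_rot: [0.706, -0.687, -0.124, -0.121]
contact_force: [-0.1, -0.1, 0.4]
gripper_width: 0.0854
```

>>> servo_tool(deltas=[[[0,0,0],[0,0,0]],[[0,0,0],[0,0,0]],[[0,0,0],[0,0,0]],[[0,0,0],[0,0,0]]], hand=1, squeeze=30)

```text
t: 5.28
eef_pos: [0.5092, -0.3132, 0.0655]
tcp_rot: [0.706, -0.687, -0.123, -0.121]
contact_force: [0.5, -0.3, 3.6]
gripper_width: 0.0545
```

Run:
```python
from h import *
s=env.sense(); im=viewer.camera("wrist"); cv2.imwrite("pics/e_wrist.png",im[:,:,::-1])
plan2([.5075,-.130,.064],-88.3,-20,5)
```

```text
[[-0.69, -0.01, 0.25], [-0.001, -0.0, -0.0]]
[[-0.69, -0.01, 0.26], [-0.001, -0.0, -0.0]]
[[-0.69, -0.01, 0.26], [-0.001, -0.0, -0.0]]
[[-0.69, -0.01, 0.26], [-0.001, -0.0, -0.0]]
[[-0.69, -0.01, 0.26], [-0.001, -0.0, -0.0]]
turn [-0.2307 -0.1276 -0.1266] pos [ 0.5092 -0.3133  0.0655] F [-0.6609 -0.9999  2.9399] w 0.05415710481558748
```

View pics/e_wrist.png

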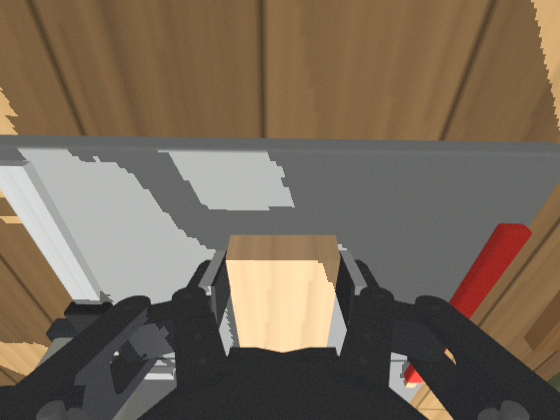

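The grip holds at 54.5 mm, with the board between the pads. Now feeding forward.

>>> servo_tool(deltas=[[[-0.47,0,0.17],[0,0,0]],[[-0.47,0,0.17],[0,0,0]],[[-0.47,0,0.17],[0,0,0]],[[-0.47,0,0.17],[0,0,0]]])

```text
t: 5.82
eef_pos: [0.5065, -0.213, 0.0655]
tcp_rot: [0.706, -0.687, -0.122, -0.121]
contact_force: [-0.4, -3.3, 3.5]
gripper_width: 0.0543
```

Run:
```python
from h import *
plan2([.507,-.137,.065],-88.8,-20,3)
```

```text
[[-0.48, -0.02, 0.18], [-0.0, -0.001, 0.002]]
[[-0.48, -0.02, 0.18], [-0.0, -0.001, 0.002]]
[[-0.48, -0.02, 0.18], [-0.0, -0.001, 0.002]]
turn [-0.0685 -0.1668  0.3203] pos [ 0.5065 -0.213   0.0655] F [-0.4288 -3.3288  3.5064] w 0.054260255030741486
```

>>> servo_tool(deltas=[[[-0.48,-0.02,0.18],[0,0,0]],[[-0.48,-0.02,0.18],[0,0,0]]])

```text
t: 6.08
eef_pos: [0.5073, -0.1622, 0.0654]
tcp_rot: [0.706, -0.687, -0.122, -0.121]
contact_force: [0.3, -4.7, 6.3]
gripper_width: 0.0542
```

>>> servo_tool(deltas=[[[-0.24,-0.01,0.09],[0,0,0]],[[-0.12,0,0.04],[0,0,0]],[[0,0,0],[0,0,0]]])

```text
t: 6.45
eef_pos: [0.5074, -0.1424, 0.0655]
tcp_rot: [0.706, -0.687, -0.123, -0.122]
contact_force: [-0.5, 0.1, 7.4]
gripper_width: 0.0541
```

Run:
```python
from h import *
s=env.sense(); print(s["eef_pos"],s["contact_force"],s["gripper_width"])
for n in ("scene","side"):
    im=viewer.camera(n)
    x0,y0=((130,60) if n=="scene" else (200,90)); cv2.imwrite(f"pics/f_{n}.png",cv2.resize(im[y0:y0+150,x0:x0+200,::-1] if n=="scene" else im[60:260,150:400,::-1],None,fx=3,fy=3))
    cv2.imwrite(f"pics/f_{n}_full.png",im[:,:,::-1])
```

```text
[ 0.5074 -0.1424  0.0655] [-0.5165  0.1376  7.4001] 0.05408817576218266
```

View pics/f_scene_full.png

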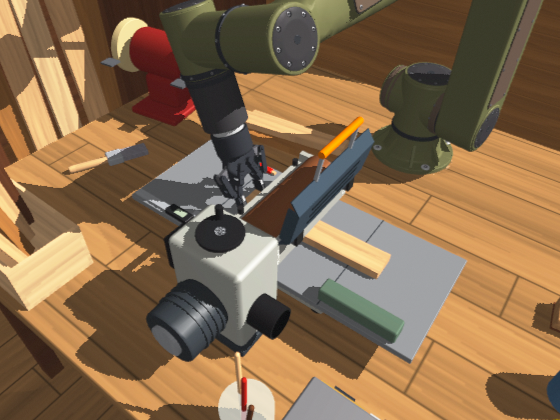

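View pics/f_side.png

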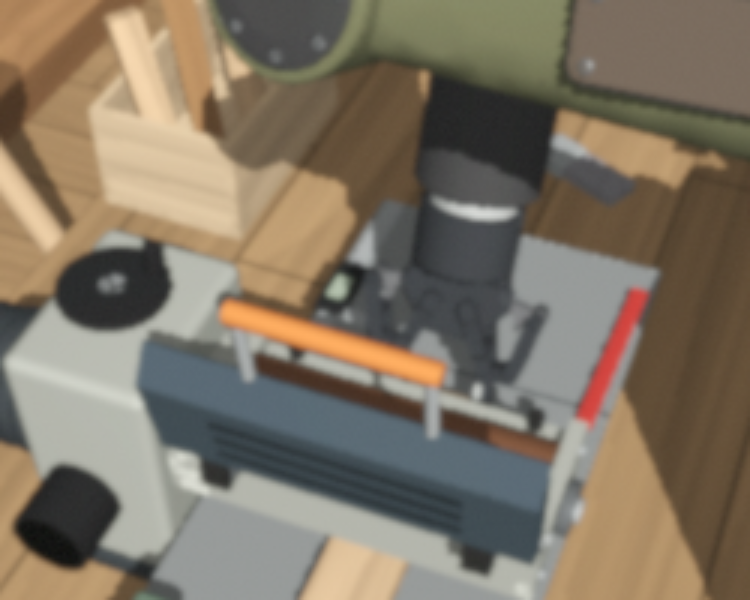

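>>> servo_tool(deltas=[[[0,0,0],[0,0,0]],[[0,0,0],[0,0,0]],[[0,0,0],[0,0,0]],[[0,0,0],[0,0,0]]], hand=0)

```text
t: 7.05
eef_pos: [0.5069, -0.1425, 0.0641]
tcp_rot: [0.706, -0.687, -0.123, -0.121]
contact_force: [-0.4, -0.2, -1.2]
gripper_width: 0.0853
```

>>> servo_tool(deltas=[[[0,0,-0.3],[0,0,0]],[[0,0,-0.7],[0,0,0]],[[0,0,-1],[0,0,0]],[[0,0,-1],[0,0,0]]])

```text
t: 7.55
eef_pos: [0.5078, -0.1945, 0.208]
tcp_rot: [0.706, -0.687, -0.123, -0.121]
contact_force: [-0.1, -0.6, 0.6]
gripper_width: 0.0855
```

Run:
```python
from h import *
plan2([.507,-.17,.42],-89,0,5)
S=viewer.camera_params("scene")
im=cv2.imread("pics/f_scene_full.png"); cv2.imwrite("pics/f_z.png",cv2.resize(im[200:320,290:450],None,fx=5,fy=5,interpolation=cv2.INTER_CUBIC))
```

```text
[[-0.38, -0.0, -0.76], [-0.0, 0.066, 0.002]]
[[-0.33, -0.0, -0.79], [-0.0, 0.066, 0.002]]
[[-0.27, -0.0, -0.81], [-0.0, 0.066, 0.002]]
[[-0.21, 0.0, -0.83], [-0.0, 0.066, 0.002]]
[[-0.16, 0.0, -0.84], [-0.0, 0.066, 0.002]]
turn [-0.0793 19.8745  0.5306] pos [ 0.5078 -0.1945  0.208 ] F [-0.1067 -0.5512  0.5693] w 0.08551921887442904
```

View pics/f_z.png

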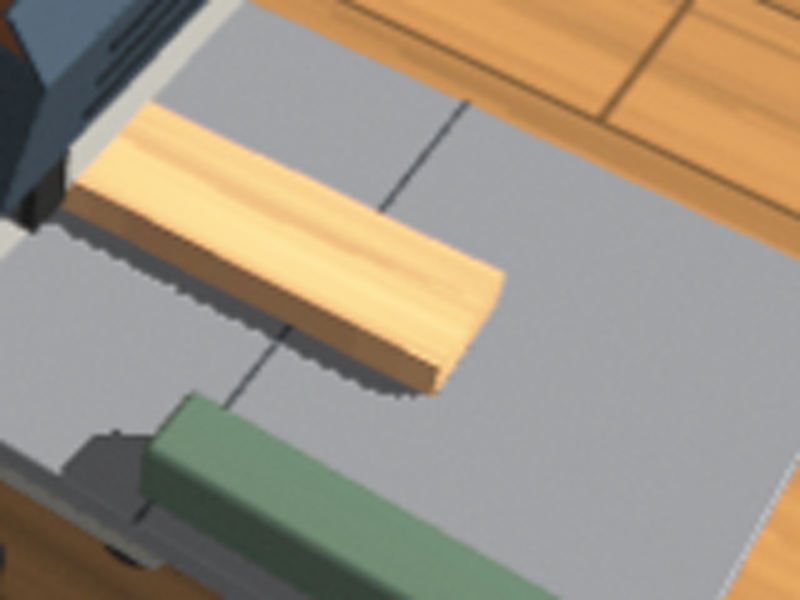

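>>> servo_tool(deltas=[[[-0.38,0,-0.76],[0,0.066,0.002]],[[-0.33,0,-0.79],[0,0.066,0.002]],[[-0.27,0,-0.81],[0,0.066,0.002]],[[-0.21,0,-0.83],[0,0.066,0.002]],[[-0.16,0,-0.84],[0,0.066,0.002]]])

```text
t: 8.18
eef_pos: [0.5065, -0.1696, 0.4206]
tcp_rot: [0.712, -0.702, 0.001, -0.001]
contact_force: [1.2, 0.5, 0.4]
gripper_width: 0.0856
```

Run:
```python
from h import *
S=viewer.camera_params("scene")
for n,uv,z in [("nose near",(391,254.4),.098),("nose far",(377,274),.098),("near edge@head",(320,220.4),.098),("stick top near corner",(328.5,278.4),.11),("stick end",(401,320),.11)]: print(n,onz(S,uv,z))
plan2([.502,.19,.42],-89,0,8)
```

```text
nose near [0.4715 0.1544 0.098 ]
nose far [0.5296 0.1553 0.098 ]
near edge@head [ 0.4774 -0.0018  0.098 ]
stick top near corner [0.6003 0.0942 0.11  ]
stick end [0.6005 0.2346 0.11  ]
[[-0.9, -0.0, 0.0], [-0.0, -0.0, -0.0]]
[[-0.9, -0.0, 0.0], [-0.0, -0.0, -0.0]]
[[-0.9, -0.0, 0.0], [-0.0, -0.0, -0.0]]
[[-0.9, -0.0, 0.0], [-0.0, -0.0, -0.0]]
[[-0.9, -0.0, 0.0], [-0.0, -0.0, -0.0]]
[[-0.9, -0.0, 0.0], [-0.0, -0.0, -0.0]]
[[-0.9, -0.0, 0.0], [-0.0, -0.0, -0.0]]
[[-0.9, -0.0, 0.0], [-0.0, -0.0, -0.0]]
turn [-0.1455 -0.017  -0.1406] pos [ 0.5065 -0.1696  0.4206] F [1.1748 0.5203 0.427 ] w 0.08559557617716379
```

>>> servo_tool(deltas=[[[-0.9,0,0],[0,0,0]],[[-0.9,0,0],[0,0,0]],[[-0.9,0,0],[0,0,0]],[[-0.9,0,0],[0,0,0]]])

```text
t: 8.68
eef_pos: [0.5038, 0.0115, 0.4193]
tcp_rot: [0.713, -0.702, -0.0, -0.002]
contact_force: [1.1, -0.8, -0.4]
gripper_width: 0.0851
```

>>> servo_tool(deltas=[[[-0.9,0,0],[0,0,0]],[[-0.9,0,0],[0,0,0]],[[-0.9,0,0],[0,0,0]],[[-0.9,0,0],[0,0,0]]])

```text
t: 9.18
eef_pos: [0.5011, 0.1915, 0.4197]
tcp_rot: [0.713, -0.702, -0.0, -0.002]
contact_force: [0.8, 0.5, -0.3]
gripper_width: 0.0854
```

Run:
```python
from h import *
plan2([.5005,.19,.20],-88.3,20,6)
```

```text
[[0.01, 0.0, 0.73], [0.0, 0.056, -0.002]]
[[-0.04, 0.0, 0.73], [0.0, 0.056, -0.002]]
[[-0.08, 0.0, 0.73], [0.0, 0.056, -0.002]]
[[-0.12, 0.0, 0.72], [0.0, 0.056, -0.002]]
[[-0.16, 0.0, 0.71], [0.0, 0.056, -0.002]]
[[-0.21, 0.0, 0.7], [0.0, 0.056, -0.002]]
turn [ 0.0427 20.1663 -0.8188] pos [0.5011 0.1915 0.4197] F [ 0.7834  0.4856 -0.2809] w 0.08539057224126402
```

>>> servo_tool(deltas=[[[0,0,0.73],[0,0.056,-0.002]],[[-0.04,0,0.73],[0,0.056,-0.002]],[[-0.08,0,0.73],[0,0.056,-0.002]],[[-0.12,0,0.72],[0,0.056,-0.002]]])

```text
t: 9.68
eef_pos: [0.5016, 0.1898, 0.2722]
tcp_rot: [0.711, -0.694, 0.084, 0.081]
contact_force: [-0.6, 0.7, -0.5]
gripper_width: 0.0853
```

>>> servo_tool(deltas=[[[-0.16,0,0.71],[0,0.056,-0.002]],[[-0.21,0,0.7],[0,0.056,-0.002]],[[0,0,0],[0,0,0]]])

```text
t: 10.05
eef_pos: [0.5003, 0.1892, 0.1965]
tcp_rot: [0.706, -0.686, 0.124, 0.125]
contact_force: [-0.4, -0.1, -0.6]
gripper_width: 0.0853
```

Run:
```python
from h import *
s=env.sense(); im=viewer.camera("wrist"); cv2.imwrite("pics/g_wrist.png",im[:,:,::-1])
plan2([.5008,.133,.105],-88.3,20,3)
```

```text
[[0.14, 0.01, 0.72], [0.001, -0.0, -0.0]]
[[0.14, 0.01, 0.72], [0.001, -0.0, -0.0]]
[[0.14, 0.01, 0.72], [0.001, -0.0, -0.0]]
turn [ 0.1646 -0.0844 -0.0124] pos [0.5014 0.1895 0.1995] F [-0.2445 -0.348   0.556 ] w 0.08553756475986805
```

View pics/g_wrist.png

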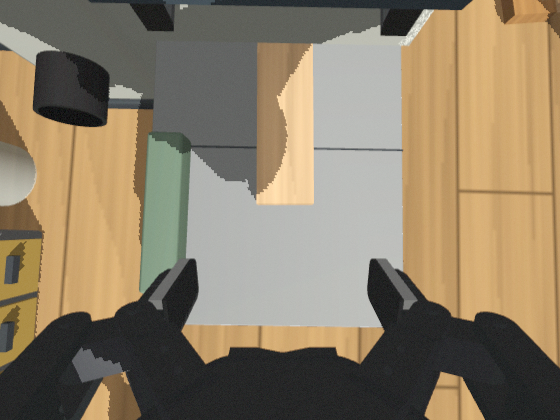

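The board nose is at (257-313,204), centred between the fingers. The stick at (165,210) is clear.

>>> servo_tool(deltas=[[[0.14,0.01,0.72],[0,0,0]],[[0.14,0.01,0.72],[0,0,0]],[[0.14,0.01,0.72],[0,0,0]],[[0,0,0],[0,0,0]]])

```text
t: 10.6
eef_pos: [0.5015, 0.1318, 0.1059]
tcp_rot: [0.706, -0.687, 0.124, 0.122]
contact_force: [0.2, 0.2, 0.4]
gripper_width: 0.085
```

Run:
```python
from h import *
s=env.sense(); im=viewer.camera("wrist"); cv2.imwrite("pics/h_wrist.png",im[:,:,::-1])
plan2([.5008,.133,.064],-88.3,20,3)
```

```text
[[-0.1, 0.01, 0.27], [-0.0, 0.0, -0.001]]
[[-0.1, 0.01, 0.27], [-0.0, 0.0, -0.001]]
[[-0.1, 0.01, 0.27], [-0.0, 0.0, -0.001]]
turn [-0.0056  0.0773 -0.162 ] pos [0.5024 0.1328 0.1075] F [0.1236 0.6664 1.6956] w 0.08522610893948872
```

View pics/h_wrist.png

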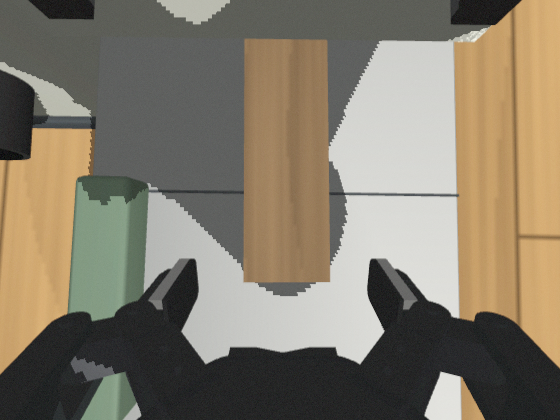

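>>> servo_tool(deltas=[[[-0.1,0.02,0.27],[0,0,0]],[[-0.1,0.02,0.27],[0,0,0]],[[-0.1,0.02,0.27],[0,0,0]],[[0,0,0],[0,0,0]]])

```text
t: 11.15
eef_pos: [0.4975, 0.1326, 0.06]
tcp_rot: [0.706, -0.686, 0.124, 0.123]
contact_force: [0.1, 0.1, 1.3]
gripper_width: 0.0856
```

>>> servo_tool(deltas=[[[0,0,0],[0,0,0]],[[0,0,0],[0,0,0]],[[0,0,0],[0,0,0]],[[0,0,0],[0,0,0]]], hand=1, squeeze=30)

```text
t: 11.65
eef_pos: [0.4987, 0.1334, 0.0625]
tcp_rot: [0.706, -0.686, 0.124, 0.121]
contact_force: [-0.6, 1.5, 3.5]
gripper_width: 0.0542
```

Run:
```python
from h import *
s=env.sense(); im=viewer.camera("wrist"); cv2.imwrite("pics/i_wrist.png",im[:,:,::-1])
plan2([.499,.318,.065],-88.8,20,7)
```

```text
[[-0.49, -0.02, -0.19], [-0.0, 0.0, 0.001]]
[[-0.49, -0.02, -0.19], [-0.0, 0.0, 0.001]]
[[-0.49, -0.01, -0.19], [-0.0, 0.0, 0.001]]
[[-0.49, -0.01, -0.19], [-0.0, 0.0, 0.001]]
[[-0.49, -0.01, -0.19], [-0.0, 0.0, 0.001]]
[[-0.49, -0.01, -0.19], [-0.0, 0.0, 0.001]]
[[-0.49, -0.01, -0.19], [-0.0, 0.0, 0.001]]
turn [-0.1162  0.0022  0.4269] pos [0.4987 0.1334 0.0624] F [-0.4572  1.7651  3.2054] w 0.0542521646389986
```

View pics/i_wrist.png

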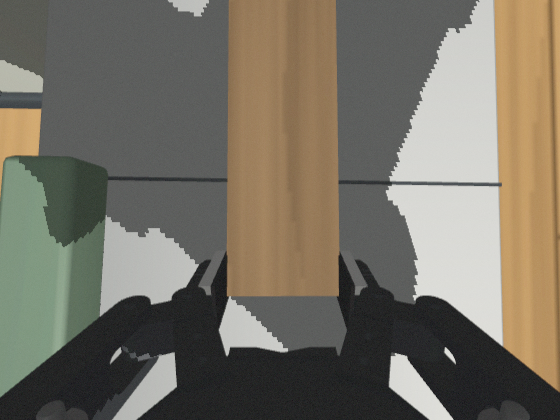

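>>> servo_tool(deltas=[[[-0.49,-0.02,-0.18],[0,0,0]],[[-0.49,-0.01,-0.18],[0,0,0]],[[-0.49,-0.01,-0.18],[0,0,0]],[[-0.49,-0.01,-0.18],[0,0,0]]])

```text
t: 12.2
eef_pos: [0.4979, 0.2378, 0.0625]
tcp_rot: [0.706, -0.686, 0.125, 0.123]
contact_force: [0.1, -5.2, 4.6]
gripper_width: 0.0544
```

>>> servo_tool(deltas=[[[-0.49,-0.01,-0.18],[0,0,0]],[[-0.49,-0.01,-0.18],[0,0,0]],[[-0.49,-0.01,-0.18],[0,0,0]],[[0,0,0],[0,0,0]]])

```text
t: 12.7
eef_pos: [0.4972, 0.3184, 0.0622]
tcp_rot: [0.707, -0.686, 0.124, 0.121]
contact_force: [-1.3, 4.3, 4.4]
gripper_width: 0.0543
```

Run:
```python
from h import *
s=env.sense(); print(s["eef_pos"],s["contact_force"],s["gripper_width"],s["joint_pos"])
im=viewer.camera("wrist"); cv2.imwrite("pics/j_wrist.png",im[:,:,::-1])
for n in ("scene","side"):
    im=viewer.camera(n); cv2.imwrite(f"pics/j_{n}.png",im[:,:,::-1])
```

```text
[0.4972 0.3184 0.0622] [-1.3264  4.2816  4.3931] 0.054284963996101575 [ 1.0274  0.2501 -0.0608  0.1858 -1.5568 -1.0273]
```

View pics/j_wrist.png

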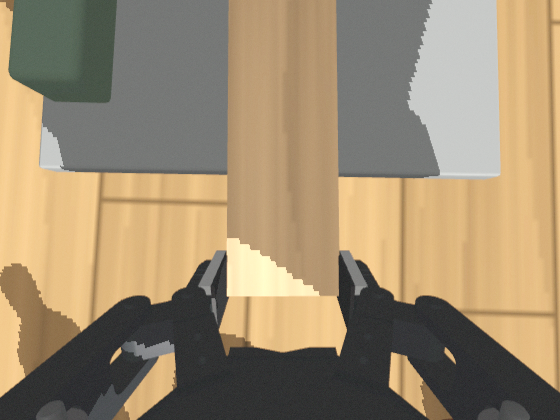

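View pics/j_scene.png

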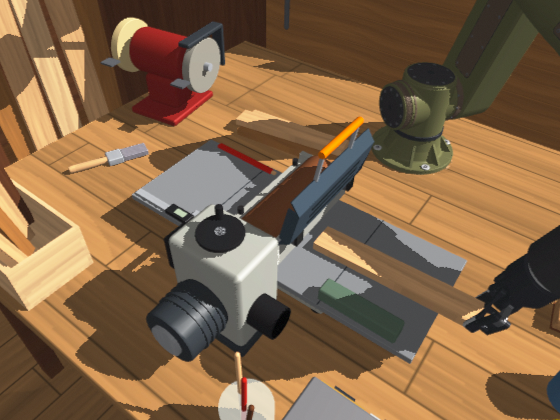

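View pics/j_side.png

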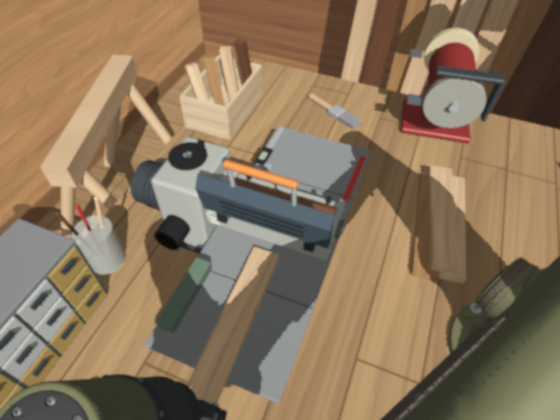

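Run:
```python
from h import *
im=cv2.imread("pics/j_side.png"); cv2.imwrite("pics/j_sz.png",cv2.resize(im[210:330,190:350],None,fx=5,fy=5,interpolation=cv2.INTER_CUBIC))
im=cv2.imread("pics/j_scene.png"); cv2.imwrite("pics/j_cz.png",cv2.resize(im[190:310,270:430],None,fx=5,fy=5,interpolation=cv2.INTER_CUBIC))
```

```text
(no output)
```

View pics/j_sz.png

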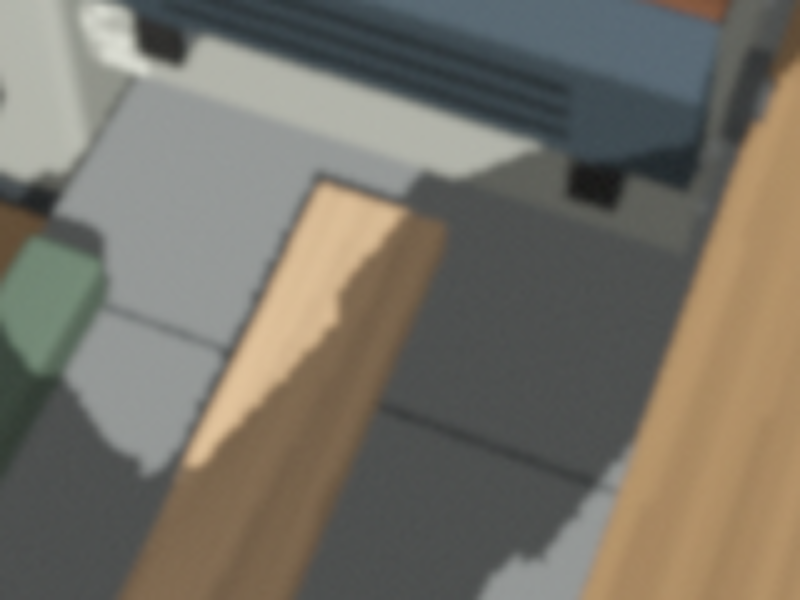

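View pics/j_cz.png

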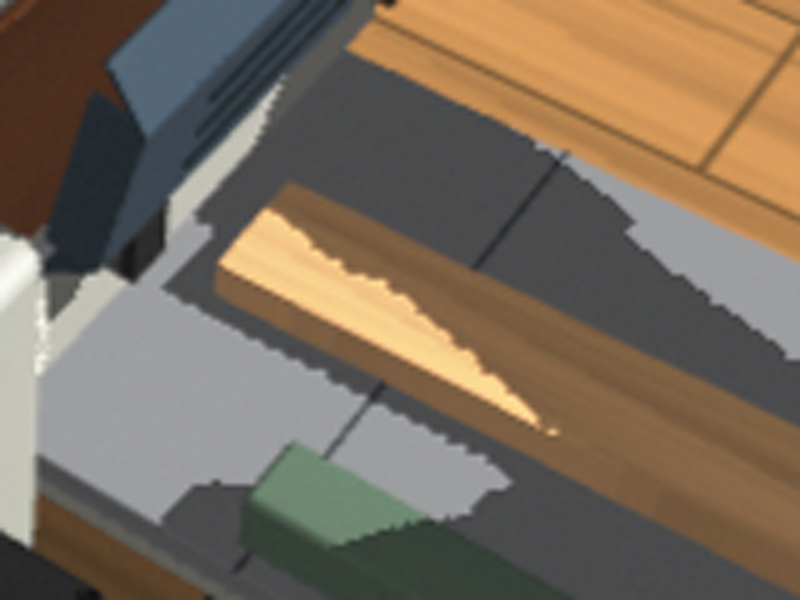

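Run:
```python
from h import *
S=viewer.camera_params("scene");D=viewer.camera_params("side")
for uv in [(318,178),(447,226)]: print("side tail",onz(D,(190+uv[0]/5,210+uv[1]/5),.098))
for uv in [(290,183),(217,263)]: print("scene tail",onz(S,(270+uv[0]/5,190+uv[1]/5),.098))
```

```text
side tail [0.5364 0.0174 0.098 ]
side tail [0.4782 0.0186 0.098 ]
scene tail [0.4824 0.0204 0.098 ]
scene tail [0.5361 0.0208 0.098 ]
```

>>> servo_tool(deltas=[[[-0.15,0,-0.055],[0,0,0]],[[0,0,0],[0,0,0]]])

```text
t: 13.1
eef_pos: [0.4967, 0.3238, 0.062]
tcp_rot: [0.706, -0.686, 0.124, 0.122]
contact_force: [-2.3, 0.3, 4.2]
gripper_width: 0.0544
```

>>> servo_tool(deltas=[[[0,0,0],[0,0,0]],[[0,0,0],[0,0,0]],[[0,0,0],[0,0,0]],[[0,0,0],[0,0,0]]], hand=0)

```text
t: 13.6
eef_pos: [0.4968, 0.3238, 0.062]
tcp_rot: [0.706, -0.686, 0.124, 0.122]
contact_force: [-0.1, -0.2, -0.1]
gripper_width: 0.0855
```

>>> servo_tool(deltas=[[[0,0,-0.3],[0,0,0]],[[0,0,-0.8],[0,0,0]],[[0,0,-0.9],[0,0,0]],[[0,0,-0.9],[0,0,0]]])

```text
t: 14.1
eef_pos: [0.4957, 0.3741, 0.201]
tcp_rot: [0.706, -0.686, 0.124, 0.121]
contact_force: [0.8, 0.5, -0.1]
gripper_width: 0.0854
```

Run:
```python
from h import *
im=viewer.camera("wrist"); cv2.imwrite("pics/k_wrist.png",im[:,:,::-1])
im=viewer.camera("side"); cv2.imwrite("pics/k_side.png",im[:,:,::-1])
plan2([.509,.25,.43],-89,0,6)
print(env.sense()["joint_pos"])
```

```text
[[0.65, -0.03, -0.56], [-0.001, -0.055, 0.002]]
[[0.61, -0.03, -0.6], [-0.001, -0.055, 0.002]]
[[0.58, -0.03, -0.63], [-0.001, -0.055, 0.002]]
[[0.54, -0.03, -0.67], [-0.001, -0.055, 0.002]]
[[0.5, -0.03, -0.7], [-0.001, -0.055, 0.002]]
[[0.46, -0.03, -0.72], [-0.001, -0.055, 0.002]]
turn [ -0.4234 -19.6288   0.6293] pos [0.4971 0.376  0.2052] F [-0.5774  0.2224 -0.0488] w 0.08551759615543372
[ 1.0726  0.3077  0.2726  0.1804 -1.8281 -1.0238]
```

View pics/k_wrist.png

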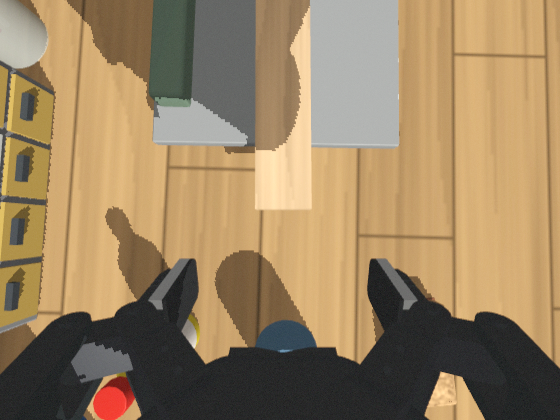

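View pics/k_side.png

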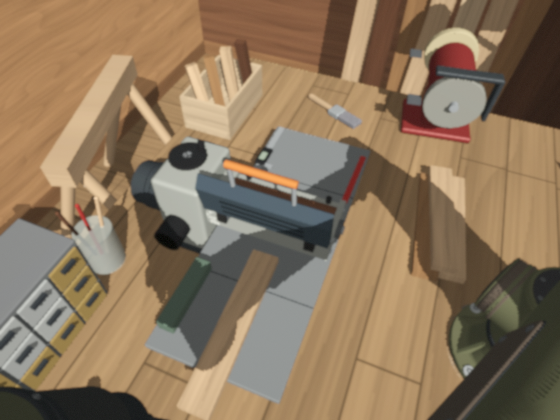

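The board lies flat, clear of the head, with its nose just past the table end at row 210 in the wrist view. Next is the cover handle.

>>> servo_tool(deltas=[[[0.4,-0.03,-0.75],[0,-0.055,0.002]],[[0.5,-0.03,-0.7],[0,-0.055,0.002]],[[0.6,-0.03,-0.65],[0,-0.055,0.002]],[[0.6,-0.03,-0.65],[0,-0.055,0.002]],[[0.56,-0.03,-0.65],[0,-0.055,0.002]]])

```text
t: 14.82
eef_pos: [0.5052, 0.2836, 0.3949]
tcp_rot: [0.713, -0.7, 0.022, 0.02]
contact_force: [-0.3, 1.0, -0.0]
gripper_width: 0.0854
```

>>> servo_tool(deltas=[[[0.4,-0.03,-0.7],[0,-0.055,0.002]],[[0,0,0],[0,0,0]]])

```text
t: 15.08
eef_pos: [0.5077, 0.2642, 0.4352]
tcp_rot: [0.712, -0.703, 0.002, -0.004]
contact_force: [-0.3, -0.7, -0.1]
gripper_width: 0.0853
```

Run:
```python
from h import *
plan2([.509,.10,.43],0.6,0,10)
print(env.sense()["joint_pos"])
```

```text
[[0.33, 0.0, 0.01], [-0.001, -0.0, -0.15]]
[[0.32, 0.05, 0.01], [-0.001, -0.0, -0.15]]
[[0.31, 0.1, 0.01], [-0.001, -0.0, -0.15]]
[[0.29, 0.15, 0.01], [-0.001, -0.0, -0.15]]
[[0.26, 0.19, 0.01], [-0.001, -0.0, -0.15]]
[[0.23, 0.23, 0.01], [-0.001, -0.0, -0.15]]
[[0.19, 0.27, 0.01], [-0.001, -0.0, -0.15]]
[[0.15, 0.29, 0.01], [-0.001, -0.0, -0.15]]
[[0.1, 0.31, 0.01], [-0.001, -0.0, -0.15]]
[[0.05, 0.32, 0.01], [-0.001, -0.0, -0.15]]
turn [ -0.5122  -0.2663 -89.8654] pos [0.5077 0.2642 0.4352] F [-0.2569 -0.6816 -0.1493] w 0.08532773369400816
[ 0.8334  0.1076  0.5779  0.005  -2.0332 -0.8183]
```

>>> servo_tool(deltas=[[[0.33,0,0],[-0.001,0,-0.15]],[[0.32,0.05,0],[-0.001,0,-0.15]],[[0.31,0.1,0],[-0.001,0,-0.15]],[[0.29,0.15,0],[-0.001,0,-0.15]],[[0.26,0.19,0],[-0.001,0,-0.15]]])

```text
t: 15.7
eef_pos: [0.5083, 0.1852, 0.4288]
tcp_rot: [0.928, -0.373, -0.001, 0.004]
contact_force: [0.5, 0.1, -0.5]
gripper_width: 0.0852
```

>>> servo_tool(deltas=[[[0.23,0.23,0],[-0.001,0,-0.15]],[[0.19,0.27,0],[-0.001,0,-0.15]],[[0.15,0.29,0],[-0.001,0,-0.15]],[[0.1,0.31,0],[-0.001,0,-0.15]],[[0.05,0.32,0],[-0.001,0,-0.15]]])

```text
t: 16.32
eef_pos: [0.5095, 0.1036, 0.4294]
tcp_rot: [1.0, 0.011, -0.004, 0.006]
contact_force: [-0.6, -0.9, 0.7]
gripper_width: 0.0849
```

Run:
```python
from h import *
s=env.sense(); im=viewer.camera("wrist"); cv2.imwrite("pics/l_wrist.png",im[:,:,::-1])
plan2([.509,.038,.41],0.6,0,3)
print(env.sense()["joint_pos"])
p=viewer.camera_params("wrist"); np.save("l_T.npy",wristT(s,p))
```

```text
[[-0.01, 0.43, 0.14], [0.004, 0.002, 0.005]]
[[-0.01, 0.43, 0.14], [0.004, 0.002, 0.005]]
[[-0.01, 0.43, 0.13], [0.004, 0.002, 0.005]]
turn [0.666  0.3685 0.9632] pos [0.5094 0.1022 0.43  ] F [-0.2027 -0.0731  1.0166] w 0.08504726324060491
[ 0.5906 -0.0262  0.4283  0.007  -2.0371  1.0106]
```

View pics/l_wrist.png

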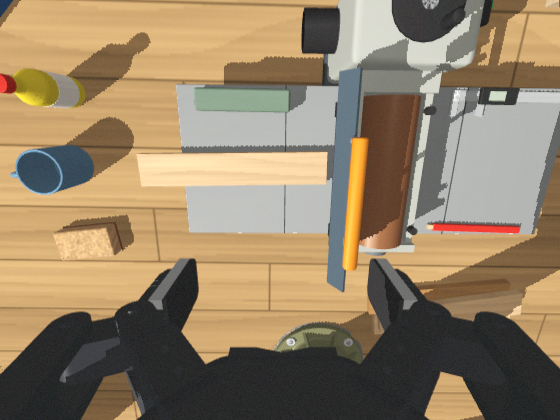

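The wrist view shows the handle from (360,139) to (350,270), and the board clear on the outfeed side with its tail at (327,168).

Run:
```python
from h import *
T=np.load("l_T.npy");p=viewer.camera_params("wrist")
for n,uv,z in [("h far",(360,139),.339),("h near",(350,270),.339),("tail far",(327,153),.098),("tail near",(327,184),.098),("head wall out edge far",(343,95),.108),("in corner",(559,88),.08),("in corner near",(545,235),.08),("out far",(178,85),.08),("out near",(188,234),.08)]: print(n,onz(p,uv,z,T))
```

```text
h far [0.5697 0.0375 0.339 ]
h near [0.4448 0.0347 0.339 ]
tail far [0.5315 0.0249 0.098 ]
tail near [0.4783 0.0214 0.098 ]
head wall out edge far [0.6224 0.0075 0.108 ]
in corner [ 0.6433 -0.355   0.08  ]
in corner near [ 0.3826 -0.4079  0.08  ]
out far [0.6338 0.2718 0.08  ]
out near [0.3732 0.275  0.08  ]
```

>>> servo_tool(deltas=[[[-0.01,0.44,0.1],[0.004,0.002,0.005]],[[-0.01,0.44,0.1],[0.004,0.002,0.005]],[[-0.01,0.43,0.1],[0.004,0.002,0.005]],[[0,0,0],[0,0,0]]])

```text
t: 16.88
eef_pos: [0.5085, 0.0376, 0.415]
tcp_rot: [1.0, -0.001, -0.0, -0.001]
contact_force: [-0.1, 0.2, -0.6]
gripper_width: 0.0856
```

Run:
```python
from h import *
s=env.sense(); im=viewer.camera("wrist"); cv2.imwrite("pics/m_wrist.png",im[:,:,::-1])
plan2([.508,.037,.303],0.6,0,4)
```

```text
[[-0.0, 0.01, 0.56], [-0.0, 0.0, -0.003]]
[[-0.0, 0.01, 0.56], [-0.0, 0.0, -0.003]]
[[-0.0, 0.01, 0.56], [-0.0, 0.0, -0.003]]
[[-0.0, 0.01, 0.56], [-0.0, 0.0, -0.003]]
turn [-0.0929  0.02   -0.6716] pos [0.5086 0.0382 0.4151] F [ 0.3236  0.5036 -0.3986] w 0.08518779851770705
```

View pics/m_wrist.png

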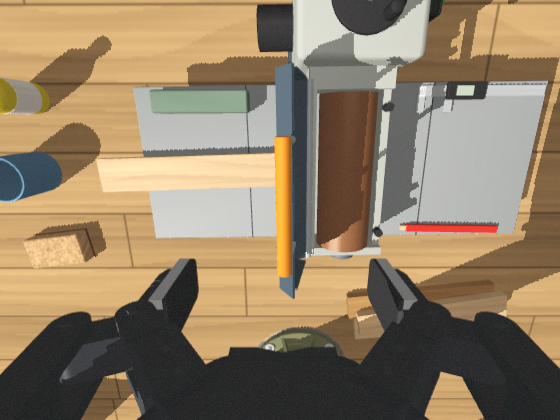

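The handle, at columns 275-292, is centred between the open fingers. Descending and gripping.

>>> servo_tool(deltas=[[[0,0.01,0.56],[0,0,-0.003]],[[0,0.01,0.56],[0,0,-0.003]],[[0,0.01,0.56],[0,0,-0.003]],[[0,0.01,0.56],[0,0,-0.002]],[[0,0,0],[0,0,0]]])

```text
t: 17.55
eef_pos: [0.5081, 0.0372, 0.301]
tcp_rot: [1.0, 0.006, -0.002, -0.0]
contact_force: [0.2, -0.3, 0.4]
gripper_width: 0.0853
```

>>> servo_tool(deltas=[[[0,0,0],[0,0,0]],[[0,0,0],[0,0,0]],[[0,0,0],[0,0,0]],[[0,0,0],[0,0,0]],[[0,0,0],[0,0,0]]], hand=1, squeeze=25)

```text
t: 18.18
eef_pos: [0.5089, 0.0364, 0.3036]
tcp_rot: [1.0, 0.006, 0.0, -0.001]
contact_force: [-0.4, 2.1, 2.2]
gripper_width: 0.0133
```

Run:
```python
from h import *
s=env.sense(); im=viewer.camera("wrist"); cv2.imwrite("pics/n_wrist.png",im[:,:,::-1])
im=viewer.camera("scene"); cv2.imwrite("pics/n_scene.png",cv2.resize(im[60:220,250:450,::-1],None,fx=4,fy=3.7))
print(s["eef_pos"],s["contact_force"],s["gripper_width"])
```

```text
[0.5089 0.0364 0.3036] [-0.4448  2.0509  2.2239] 0.013261409011641809
```

View pics/n_wrist.png

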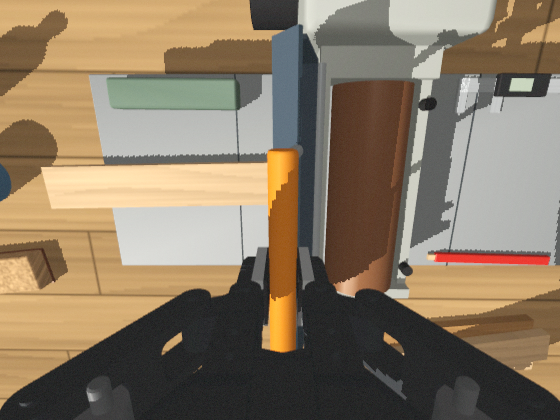

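View pics/n_scene.png

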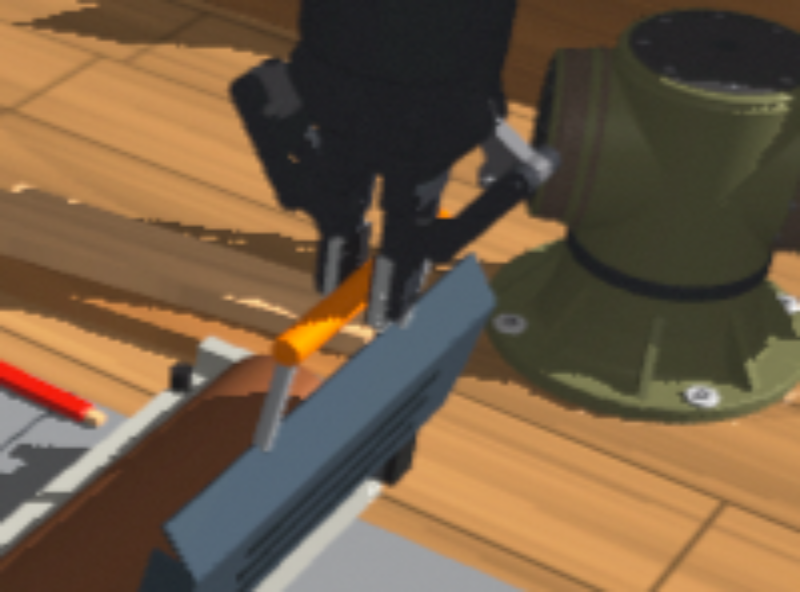

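The bar is held (width 13.3 mm). I'll work out the arc.

Run:
```python
import numpy as np
a=np.r_[np.linspace(1.78,.1,22),.06,.02,0,-.02]
for i in range(len(a)-1):
    print(round(a[i+1],3), round(.17*(np.cos(a[i+1])-np.cos(a[i]))/.05,2), round(-.17*(np.sin(a[i+1])-np.sin(a[i]))/.05,2))
```

```text
1.7 0.27 -0.05
1.62 0.27 -0.02
1.54 0.27 -0.0
1.46 0.27 0.02
1.38 0.27 0.04
1.3 0.26 0.06
1.22 0.26 0.08
1.14 0.25 0.1
1.06 0.24 0.12
0.98 0.23 0.14
0.9 0.22 0.16
0.82 0.21 0.18
0.74 0.19 0.19
0.66 0.18 0.21
0.58 0.16 0.22
0.5 0.14 0.23
0.42 0.12 0.24
0.34 0.1 0.25
0.26 0.08 0.26
0.18 0.06 0.27
0.1 0.04 0.27
0.06 0.01 0.14
0.02 0.01 0.14
0.0 0.0 0.07
-0.02 -0.0 0.07
```

>>> servo_tool(deltas=[[[0,0.27,-0.05],[0,0,0]],[[0,0.27,-0.02],[0,0,0]],[[0,0.27,0],[0,0,0]],[[0,0.27,0.02],[0,0,0]],[[0,0.27,0.04],[0,0,0]]])

```text
t: 18.9
eef_pos: [0.5097, -0.0322, 0.3034]
tcp_rot: [1.0, 0.006, 0.0, -0.001]
contact_force: [2.3, 1.8, -0.0]
gripper_width: 0.0127
```

>>> servo_tool(deltas=[[[0,0.26,0.06],[0,0,0]],[[0,0.26,0.08],[0,0,0]],[[0,0.25,0.1],[0,0,0]],[[0,0.24,0.12],[0,0,0]]])

```text
t: 19.4
eef_pos: [0.5102, -0.0826, 0.2852]
tcp_rot: [1.0, 0.006, 0.0, -0.001]
contact_force: [2.3, 0.8, 0.8]
gripper_width: 0.0128
```

Run:
```python
from h import *
s=env.sense(); print(s["eef_pos"],s["contact_force"],s["gripper_width"],s["joint_pos"])
a=1.06; print("expected TCP y,z",.0364-.17*(np.cos(a)-np.cos(1.78)),.3036+.17*(np.sin(a)-np.sin(1.78)))
im=viewer.camera("scene"); cv2.imwrite("pics/o_scene.png",cv2.resize(im[60:220,220:420,::-1],None,fx=4,fy=3.7))
```

```text
[ 0.5102 -0.0826  0.2852] [2.3122 0.848  0.843 ] 0.012801804884005029 [ 0.2285 -0.1596  0.0298 -0.0014 -1.7597  1.3537]
expected TCP y,z -0.08201402418978293 0.28560700884128004
```

View pics/o_scene.png

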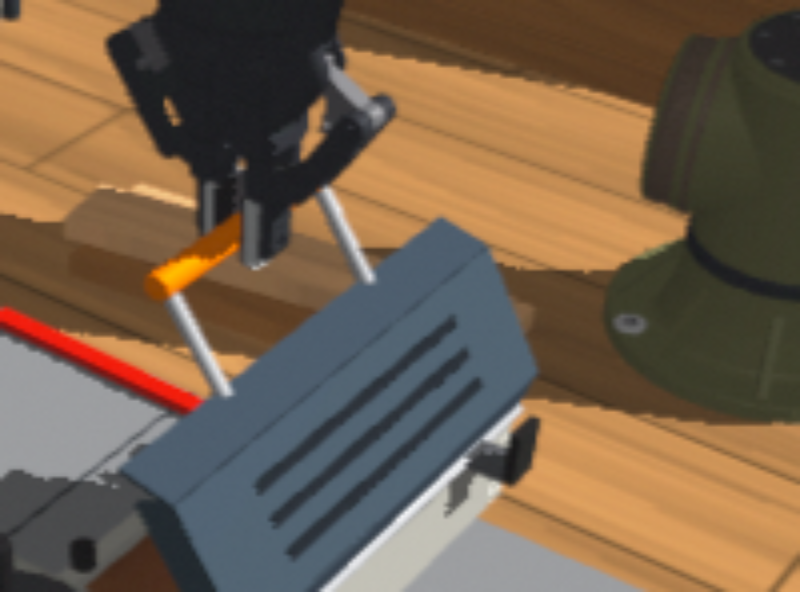

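The cover follows in the grip and the forces are small. Continuing.

>>> servo_tool(deltas=[[[0,0.23,0.14],[0,0,0]],[[0,0.22,0.16],[0,0,0]],[[0,0.21,0.18],[0,0,0]],[[0,0.19,0.19],[0,0,0]],[[0,0.18,0.21],[0,0,0]]])

```text
t: 20.08
eef_pos: [0.5106, -0.1338, 0.2406]
tcp_rot: [1.0, 0.006, -0.0, -0.001]
contact_force: [1.9, 1.0, 0.2]
gripper_width: 0.0132
```

>>> servo_tool(deltas=[[[0,0.16,0.22],[0,0,0]],[[0,0.14,0.23],[0,0,0]],[[0,0.12,0.24],[0,0,0]],[[0,0,0],[0,0,0]]])

```text
t: 20.58
eef_pos: [0.5108, -0.1546, 0.2055]
tcp_rot: [1.0, 0.006, -0.001, -0.001]
contact_force: [1.4, -1.6, -0.6]
gripper_width: 0.0129
```

Run:
```python
from h import *
s=env.sense(); print(s["eef_pos"],s["contact_force"],s["gripper_width"],s["joint_pos"])
a=.42; print("expected TCP y,z",.0364-.17*(np.cos(a)-np.cos(1.78)),.3036+.17*(np.sin(a)-np.sin(1.78)))
im=viewer.camera("scene"); cv2.imwrite("pics/p_scene.png",cv2.resize(im[60:240,180:400,::-1],None,fx=3.6,fy=3.3))
```

```text
[ 0.5108 -0.1546  0.2055] [ 1.3622 -1.6422 -0.6182] 0.012897738862465242 [ 0.0822 -0.1358 -0.0945 -0.0014 -1.6132  1.4997]
expected TCP y,z -0.15413089012658565 0.20662585386275928
```

View pics/p_scene.png

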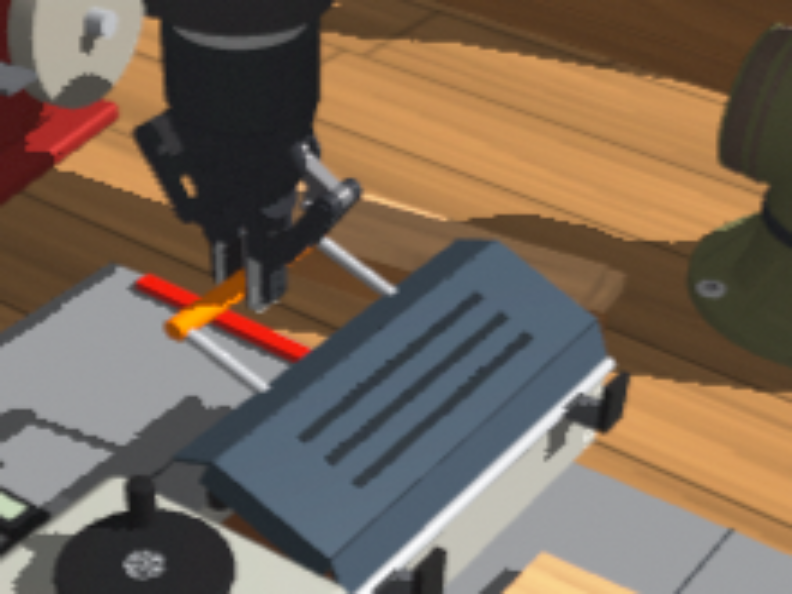

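>>> servo_tool(deltas=[[[0,0.1,0.25],[0,0,0]],[[0,0.08,0.26],[0,0,0]],[[0,0.06,0.27],[0,0,0]],[[0,0.04,0.25],[0,0,0]]])

```text
t: 21.12
eef_pos: [0.511, -0.1678, 0.154]
tcp_rot: [1.0, 0.006, -0.0, -0.001]
contact_force: [-0.6, 3.5, -0.1]
gripper_width: 0.0125
```

>>> servo_tool(deltas=[[[0,0.01,0.1],[0,0,0]],[[0,0,0.07],[0,0,0]],[[0,0,0.05],[0,0,0]],[[0,0,0.05],[0,0,0]],[[0,0,0],[0,0,0]]])

```text
t: 21.75
eef_pos: [0.5111, -0.1683, 0.1417]
tcp_rot: [1.0, 0.006, -0.0, -0.001]
contact_force: [0.3, 0.6, -1.5]
gripper_width: 0.0135
```

Run:
```python
from h import *
s=env.sense(); print(s["eef_pos"],s["contact_force"],s["gripper_width"],s["joint_pos"])
im=viewer.camera("scene"); cv2.imwrite("pics/q_scene.png",cv2.resize(im[60:240,180:400,::-1],None,fx=3.6,fy=3.3))
```

```text
[ 0.5111 -0.1683  0.1417] [ 0.2888  0.6073 -1.5299] 0.013494325906408356 [ 0.0544 -0.1217 -0.1974 -0.0018 -1.4952  1.5284]
```

View pics/q_scene.png

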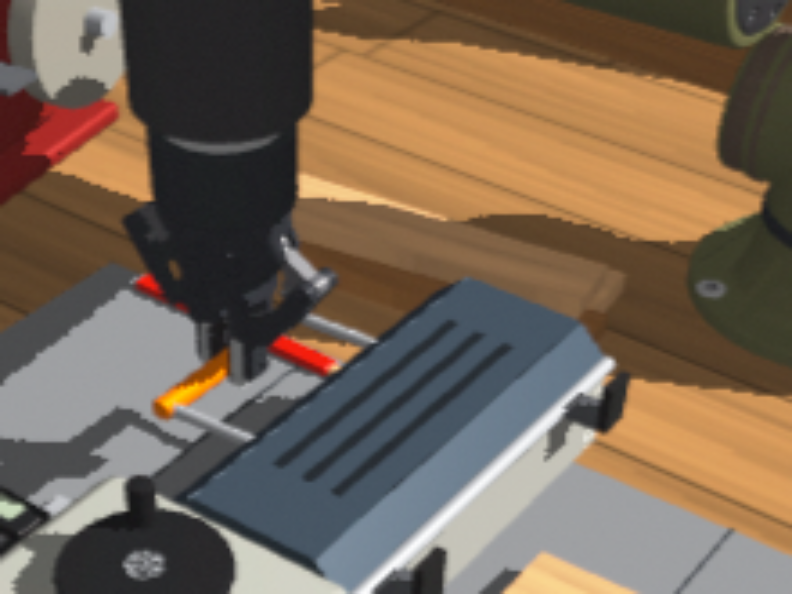

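>>> servo_tool(deltas=[[[0,0,0.04],[0,0,0]],[[0,0,0.03],[0,0,0]],[[0,0,0.02],[0,0,0]],[[0,0,0],[0,0,0]]])

```text
t: 22.3
eef_pos: [0.5112, -0.1684, 0.1401]
tcp_rot: [1.0, 0.006, 0.001, -0.0]
contact_force: [-6.9, 5.8, 10.8]
gripper_width: 0.0129
```

>>> servo_tool(deltas=[[[0,0,0.02],[0,0,0]],[[0,0,0],[0,0,0]]])

```text
t: 22.55
eef_pos: [0.5114, -0.1685, 0.1399]
tcp_rot: [1.0, 0.006, 0.001, -0.0]
contact_force: [-8.5, 7.4, 13.9]
gripper_width: 0.0129
```

Run:
```python
from h import *
S=viewer.camera_params("scene");D=viewer.camera_params("side")
for n in ("scene","side"):
    im=viewer.camera(n); cv2.imwrite(f"pics/r_{n}_full.png",im[:,:,::-1])
    c=im[120:280,180:360] if n=="scene" else im[100:280,150:370]
    cv2.imwrite(f"pics/r_{n}.png",cv2.resize(c[:,:,::-1],None,fx=3.6,fy=3.3,interpolation=cv2.INTER_CUBIC))
```

```text
(no output)
```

View pics/r_scene.png

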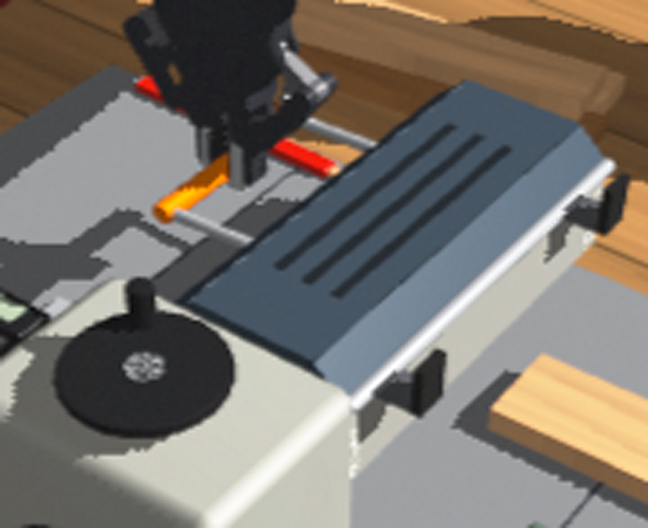

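View pics/r_side.png

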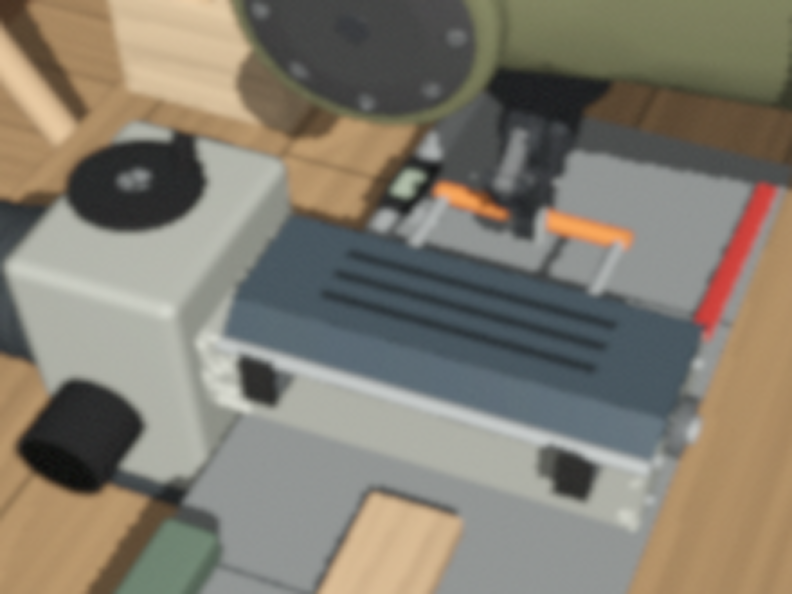

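Run:
```python
from h import *
S=viewer.camera_params("scene");D=viewer.camera_params("side")
print("far end",tri([ray(S,(224.4,184.4)),ray(D,(270.8,157.5))]))
```

```text
far end [ 0.5749 -0.1667  0.1736]
```

>>> servo_tool(deltas=[[[0,0,0],[0,0,0]],[[0,0,0],[0,0,0]],[[0,0,0],[0,0,0]]], hand=0.55)

```text
t: 23.02
eef_pos: [0.5111, -0.1685, 0.1359]
tcp_rot: [1.0, 0.006, -0.0, -0.001]
contact_force: [-0.3, -1.0, -0.9]
gripper_width: 0.0381
```

Run:
```python
from h import *
s=env.sense(); print(s["eef_pos"],s["contact_force"],s["gripper_width"])
for n in ("wrist","side"):
    im=viewer.camera(n); cv2.imwrite(f"pics/s_{n}.png",im[:,:,::-1])
```

```text
[ 0.5111 -0.1685  0.1359] [-0.3028 -0.9819 -0.9122] 0.03810690928468068
```

View pics/s_wrist.png

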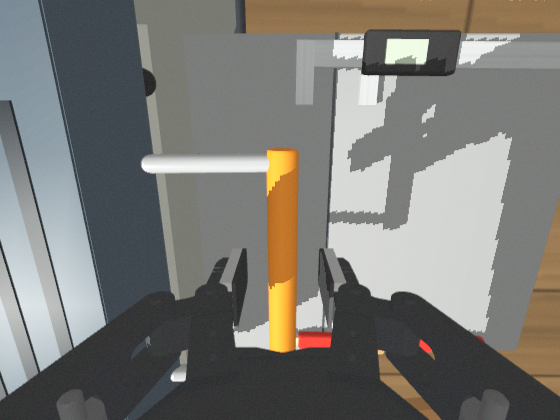

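The fingers are open to 38 mm and clear of the bar at columns 268-298, with no force. I'll go straight up.

>>> servo_tool(deltas=[[[0,0,-0.3],[0,0,0]],[[0,0,-0.7],[0,0,0]],[[0,0,-0.9],[0,0,0]],[[0,0,-0.9],[0,0,0]],[[0,0,-0.9],[0,0,0]]])

```text
t: 23.75
eef_pos: [0.511, -0.1689, 0.3242]
tcp_rot: [1.0, 0.006, 0.001, -0.001]
contact_force: [1.9, -0.6, 0.1]
gripper_width: 0.0386
```

>>> servo_tool(deltas=[[[0,0,-0.5],[0,0,0]],[[-0.4,0.3,0],[0,0,0]],[[0,0,0],[0,0,0]],[[0,0,0],[0,0,0]]])

```text
t: 24.25
eef_pos: [0.4909, -0.1841, 0.3458]
tcp_rot: [1.0, 0.006, -0.0, -0.001]
contact_force: [0.2, 0.4, -0.0]
gripper_width: 0.0388
```

Run:
```python
from h import *
s=env.sense(); print(s["eef_pos"],s["contact_force"],s["gripper_width"])
for n in ("wrist","side","scene"):
    im=viewer.camera(n); cv2.imwrite(f"pics/t_{n}.png",im[:,:,::-1])
    if n!="wrist":
        c=im[130:280,130:330] if n=="scene" else im[110:290,170:390]
        cv2.imwrite(f"pics/tz_{n}.png",cv2.resize(c[:,:,::-1],None,fx=3.6,fy=3.3,interpolation=cv2.INTER_CUBIC))
T=wristT(s,viewer.camera_params("wrist")); np.save("t_T.npy",T)
```

```text
[ 0.4909 -0.1841  0.3458] [ 0.2403  0.3577 -0.0156] 0.03877892335143362
```

View pics/t_wrist.png

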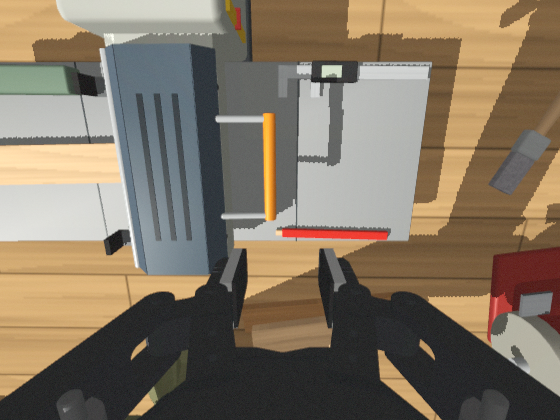

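View pics/tz_side.png

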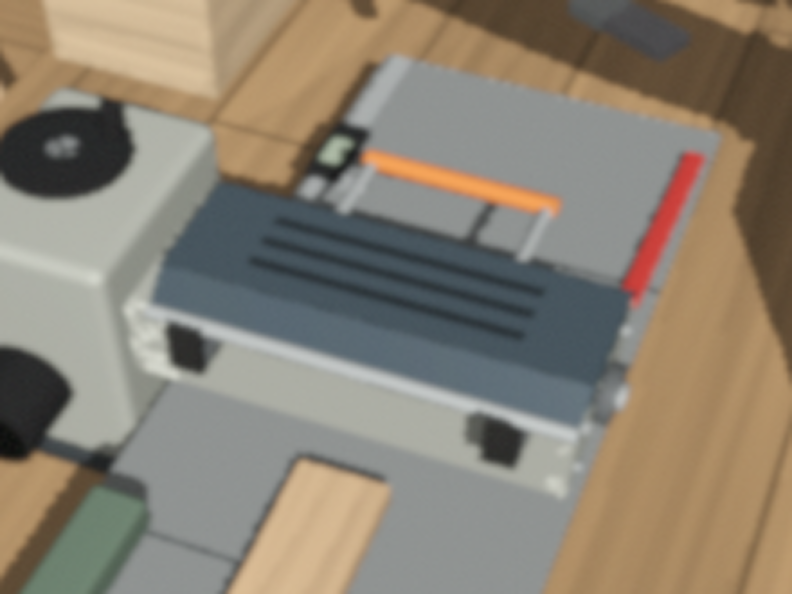

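View pics/t_scene.png

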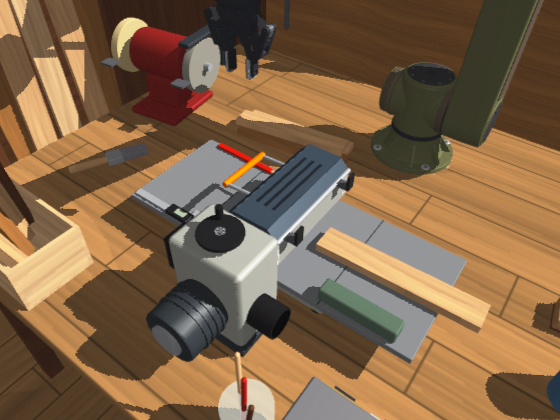

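The cover looks level and shut, the board is on the outfeed side, and the pencil, caliper and stick look unmoved. One last set of measurements.

Run:
```python
from h import *
S=viewer.camera_params("scene");D=viewer.camera_params("side");W=viewer.camera_params("wrist");T=np.load("t_T.npy")
im=cv2.imread("pics/t_scene.png")[:,:,::-1];h=hsv(im)
m=(h[...,0]>8)&(h[...,0]<24)&(h[...,1]>190)&(h[...,2]>150); m[:140]=0;m[195:]=0;m[:,:215]=0;m[:,275:]=0;m=blob(m)
ys,xs=np.nonzero(m);r=cv2.minAreaRect(np.c_[xs,ys].astype(np.float32));print(r)
c=r[0]; print("centre S+D",tri([ray(S,c),ray(D,(297.8,165.1))]),"S+D+W",tri([ray(S,c),ray(D,(297.8,165.1)),ray(W,(270,167),T)]))
for uv in [(300,458),(390,487)]: print("tail side",onz(D,(170+uv[0]/3.6,110+uv[1]/3.3),.098))
def red(n):
    im=cv2.imread(n)[:,:,::-1].astype(int); m=(im[...,0]>130)&(im[...,1]<50)&(im[...,2]<50); m[:, :210]=0;m[:140]=0;m[180:]=0;m[:,290:]=0; ys,xs=np.nonzero(m); return xs.min(),xs.max(),ys.min(),ys.max()
print("pencil px",red("pics/a_scene.png"),red("pics/t_scene.png"))
a=cv2.imread("pics/a_scene.png").astype(int);b=cv2.imread("pics/t_scene.png").astype(int)
print("stick diff",np.abs(a-b)[275:345,315:405].mean(),"caliper diff",np.abs(a-b)[195:220,160:195].mean())
```

```text
((244.5381317138672, 168.1875762939453), (6.847870826721191, 50.94815444946289), 51.95295715332031)
centre S+D [ 0.5116 -0.1684  0.1727] S+D+W [ 0.5123 -0.169   0.1723]
tail side [0.5337 0.0248 0.098 ]
tail side [0.4781 0.0247 0.098 ]
pencil px (np.int64(233), np.int64(271), np.int64(152), np.int64(172)) (np.int64(218), np.int64(271), np.int64(143), np.int64(172))
stick diff 7.325026455026455 caliper diff 10.444190476190476
```

```bash
python3 -c "
from plant import env
print(env.close_job())"
```

```text
the job is handed in; nothing more can be done
None
```

I fed the board through to the outfeed table and then lowered the cover until it was shut. I handed the job in at about 24.5 s; it returned no verdict.

- **Board:** I gripped it near its tail and fed it forward. Then I gripped its nose on the outfeed side and pulled it the rest of the way. Its tail ended at y ≈ 0.025, about 20 mm clear of the drum head. It lies flat on the outfeed table with its nose overhanging the end by about 65–70 mm.
- **Cover:** I held it by the handle all the way down and let go only after it met its stops, at about 14 N. Afterwards the handle centre measured z ≈ 0.1725, against 0.172 for fully shut.
- **Caliper, pencil and stick:** they look unmoved in the last pictures. The before/after pixel comparison was not clean: the pencil mask ran from x = 233 to 271 before and 218 to 271 after, and the stick and caliper areas differed slightly. I put this down to moving shadows but did not confirm it by measuring their positions.
- **Disagreements:**
  - The finger tips appeared about 20 mm behind the reported TCP. Because of that my first grip closed on air just above the board, and I corrected for it from then on.
  - While still gripped, the cover met its stops about 2.7 mm higher than I had calculated; the measurement after letting go showed it shut.

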